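# Weigh two look-alike pistons on a beam balance and sort heavy from light

## Robot

A 7-joint arm with a two-finger parallel gripper is mounted at the origin on a cart in front of the work surface, level with it; the furniture and walls round the work are solid. World frame = base frame: x ahead of the robot, y to its left, z up, the work surface at z = 0. Lengths are in m, angles in rad, forces in N, time in s.
With the tool pointing down it reaches from about 0.4 to 0.75 m from the base axis. Payload 19.5 kg.
Tool frame: the origin (TCP) lies between the finger pads; the fingertips stand 11 mm ahead of it and the grasp point (between the pads) lies 8 mm behind it; z points along the fingers, y is the line along which they close (so a half turn about z gives the same grasp; the last joint's range is limited). The gripper opens to 85 mm and grips with 20 to 120 N. Pads are 22 mm wide; open, the fingers measure 114 mm over their backs; the gripper's body (76 mm by 85 mm) begins 54 mm behind the grasp point. The pads swing forward as they close: fully open they stand 13 mm farther back than shut.
Start: joints at [1.239, 0.707, -0.028, 1.485, 0.022, 0.951, -0.075], TCP at [0.164, -0.551, 0.242] pointing down, gripper open.
Joint ranges: [-2.71, 2.71], [-0.32, 2.16], [-1.57, 1.52], [0, 2.45], [-1.46, 4.6], [0, 2.02], [-2.83, 2.83]. Speed limits (rad/s): [1.89, 1.89, 2.57, 2.57, 3.01, 3.01, 3.01].

## Interface

Orientations are given as a unit quaternion [x, y, z, w].
In Python, from cell import arm gives the robot as it stands. The module is installed in compiled form; this text tells all that it offers.
- The arm moves only by the tool jog_arm, never from a script. Its argument "series" is a list of rows, each an object of numbers: "dx", "dy", "dz": the shift along the tool's x, y, z in cm; "ax", "ay", "az": the turn, a rotation vector about the tool's x, y, z in rad; "claw": the opening, from 0 (shut) to 1 (fully open). A call has 1 to 12 rows; each row shifts and turns the commanded pose from where the row before left it, along the tool's axes as they then stand; what a row does not reach is not made up. A row lasts 1/10 s, in which the tool goes at most 50 mm and 8.59 degrees, less where a joint would pass 70% of its speed; a pose out of reach is approached as far as the arm can. A call is refused whole if a number of a shift passes 5 or a number of a turn 0.15, either way. A call with a gripper value outside its range is refused whole. The fingers move at their own pace and stop on an object; the grip force is fixed at half the most. Time passes only in rows, so rows that do not move let the fingers close. It gives the time, the measured TCP pose, the force, the opening and the grip force at its end, in the units of the state.
- arm.get_state(): the state, without advancing time (a new reading comes with each control period).
- arm.grab_frame(name): name is "scene" or "side" or "wrist"; returns a dict with "frame" (420x560x3 uint8, red, green, blue), "depth" (420x560 float32, m along the optical axis (not along the pixel's ray), 0 where there is no reading), "mtx" (3x3 intrinsics, pixels), "cam_to_world" (4x4, takes a point from camera to world coordinates). Camera axes: x right, y down, z forward; pixel columns grow to the right and rows downward; lengths in m; the calibration is good to about 2 mm. A picture is of the moment at which its call begins.
- arm.sign_off(): hands the job in; it is judged then, once.
The state is a dict: "time_s": time; "q": joint angles; "qd": joint speeds; "joint_torque": joint torques, N m; "eef_pos": TCP position; "eef_rot": TCP orientation; "contact_force": force on the tool from outside, world axes, zero at the start; "moment": the same for the moment, N m; "finger_gap": opening from 0.0 (shut) to 1.0 (fully open); "finger_force": force on a finger pad.
Only numpy, scipy, OpenCV 4.12 (cv2) and the standard library are available. Lean on these libraries where they do the work, as an engineer would, in place of code of your own. Each camera call takes 0.05 s, during which the arm holds its last target. There are 200 camera calls.

## Task

One of the two look-alike pistons is heavier: set one on the pan of the beam balance, slide it gently along the pan until it is fully home against the end stop, let go and see whether the beam dips; the heavy piston dips it, the light one does not. Finish with the heavy piston resting home against the stop with the beam dipped, and the light one standing upright in the black tray. Feel for the stop, never push the balance harder than 20 N, and leave the other things on the worktop where they are.

Things in the scene. Friction and masses are not known exactly. Their poses are not given: they have to be found in the camera images.
- piston_a_mid (a point): Centre (half-way up) of one grey alloy piston standing upright, crown up: a plain cylinder 54 mm across and 48 mm high with a dark pin hole in its side, z axis up. Looks exactly like piston_b; one weighs about 0.15 kg and the other about 0.26 kg (each within 5 %). Which is which is not told.
- piston_b_mid (a point): Centre (half-way up) of the other piston, same shape and size as piston_a: 54 mm across, 48 mm high, z axis up.
- balance: Fixed steel stand of the beam balance, base 100 x 270 x 12 mm; origin on the worktop under the beam's pivot, which lies 65 mm up. Its y axis runs along the level beam: the pan is on the -y side, the brass counterweight and an upright scale plate (97 mm high, 174 mm from the pivot) on the +y side.
- pan_mid (a point): Centre of the pan's flat upper face, on the beam 142 mm from the pivot and 69 mm over the worktop; the frame tips with the beam. Pan 146 mm long along its y axis, outer end at -y, open at the inner end, with 5 mm high walls along both long sides, 64 mm apart inside. About 2 N down on the pan starts it dipping; a piston set down anywhere on it stays put.
- stop_zone (a point): Middle of the zone where the stop's face may stand: 35 mm along -y from pan_mid, 24 mm above the pan's face, same axes. The stop, a steel plate across the pan (48 mm wide, 6 thick, top 44 mm above the pan's face), is clamped in a new place each time: its inner face is up to 15 mm either side of this point along y, not measured, to be felt or seen. It does not give way.
- beam (a joint): Tilt of the beam: 0 is level, where the empty balance rests; it grows as the pan goes down, to 0.10 rad, where the beam meets its lower rest (the pan is then about 14 mm lower). The heavy piston home on the pan and let go takes it to 0.10 smoothly within about a second and a half, the light one leaves it at 0.
- tray_floor (a point): Centre of the inner floor of the fixed, open black tray, 130 x 130 mm outside, walls 4 mm thick and 22 mm high from the worktop; the floor is 4 mm above the worktop.
- wood_block: Bystander: wooden block 45 x 120 x 35 mm; origin at the centre of its underside.
- bearing_1: Bystander: ball bearing 47 mm across, 14 mm high, lying flat; origin at the centre of its underside.
- tape_roll: Bystander: roll of black tape 66 mm across, 19 mm high, lying flat; origin at the centre of its underside.
There are look-alikes about, which are no part of the job. Leave any red or turquoise look-alike of the part that bears piston_a_mid alone.

How it is judged:
At the end, for the whole second after the job is handed in: The heavy piston stands on the pan with its side within 2 mm of the end stop's face, the beam is dipped by more than 0.085 rad, and the other piston stands upright on the tray's floor, its centre within 45 mm of the tray's centre along each side; both are let go and at rest (value of joint beam above 0.085 rad and ((distance between piston_a_mid and stop_plate below 0.032 m and z of piston_a_mid in the frame of pan_mid between 0.02 and 0.028 m and angle between piston_a_mid's own z axis and vertical below 0.15 rad and x of piston_b_mid in the frame of tray_floor between -0.045 and 0.045 m and y of piston_b_mid in the frame of tray_floor between -0.045 and 0.045 m and height (world z) of piston_b_mid below 0.033 m and angle between piston_b_mid's own z axis and vertical below 0.08 rad and linear speed of each of piston_a, piston_b below 0.02 m/s) or (distance between piston_b_mid and stop_plate below 0.032 m and z of piston_b_mid in the frame of pan_mid between 0.02 and 0.028 m and angle between piston_b_mid's own z axis and vertical below 0.15 rad and x of piston_a_mid in the frame of tray_floor between -0.045 and 0.045 m and y of piston_a_mid in the frame of tray_floor between -0.045 and 0.045 m and height (world z) of piston_a_mid below 0.033 m and angle between piston_a_mid's own z axis and vertical below 0.08 rad and linear speed of each of piston_b, piston_a below 0.02 m/s))); the robot touches nothing.
It fails at once if the balance (beam, pan or stop) is pushed harder than 20 N (contact force between balance and anything else above 20 N).
It fails at once if a bystander (wood block, bearing, tape roll) is moved by more than 15 mm (distance of any of wood_block, bearing_1, tape_roll from where it was at the start of the episode above 0.015 m).
It also fails if it takes over 72 s, if anything falls off the work surface, if the arm or the gripper's body presses on something with over 40 N, if the wrist force passes 120 N, or if a joint passes its speed limit or range.

## Working session

There is one attempt and no reset: what is moved stays moved. The work goes in short steps, Python scripts to look and compute and a tool call to move; the robot and the scene stay as the last step left them, time stands still between calls to the robot, and variables do not carry over. Pictures are saved under pics/ and viewed, at most 10 in all, crops included, and the job is handed in when it is done.

Besides the shell and the picture viewer there is one more tool, called as name([rows], argument=value, ...), one row to a line, values as JSON. jog_arm: Moves the arm, as the interface text tells. Its arguments: {"type":"object","properties":{"series":{"type":"array","items":{"type":"object","properties":{"dx":{"type":"number"},"dy":{"type":"number"},"dz":{"type":"number"},"ax":{"type":"number"},"ay":{"type":"number"},"az":{"type":"number"},"claw":{"type":"number"}}}}},"required":["series"]}

```bash
mkdir -p pics; cat > h.py <<'E'
import numpy as np, cv2, pickle
from cell import arm
def grab(n,tag):
    f=arm.grab_frame(n); pickle.dump(f,open(f'pics/{tag}.pkl','wb')); cv2.imwrite(f'pics/{tag}.png',f['frame'][:,:,::-1]); return f
def load(tag): return pickle.load(open(f'pics/{tag}.pkl','rb'))
def cloud(f):
    d=f['depth']; K=f['mtx']; v,u=np.indices(d.shape)
    P=np.stack([(u-K[0,2])/K[0,0]*d,(v-K[1,2])/K[1,1]*d,d],-1)
    W=P@f['cam_to_world'][:3,:3].T+f['cam_to_world'][:3,3]; W[d==0]=np.nan; return W
def ray(f,u,v,z):
    K=f['mtx'];T=f['cam_to_world']; r=T[:3,:3]@np.array([(u-K[0,2])/K[0,0],(v-K[1,2])/K[1,1],1]); o=T[:3,3]
    return o+r*(z-o[2])/r[2]
E
python3 - <<'E'
from h import *
print(arm.get_state())
a=grab('scene','s0');b=grab('side','d0')
for f in(a,b): print(f['cam_to_world'].round(3).tolist(),f['mtx'].tolist(),np.mean(f['depth']>0))
E
```

```text
{'time_s': 0.0, 'q': array([ 1.23929279,  0.70709669, -0.02760687,  1.48495449,  0.02200023,
        0.95090458, -0.07549357]), 'qd': array([-0.00204584,  0.00052154, -0.00091333,  0.00095947, -0.00167464,
       -0.00134737, -0.00055007]), 'joint_torque': array([ 2.82945526e-03, -8.83211160e+01,  1.23531628e+00, -2.36171883e+01,
        1.68347434e-02,  6.68982830e-03, -2.58865748e-05]), 'eef_pos': array([ 0.16424291, -0.55079971,  0.24184166]), 'eef_rot': array([ 9.89520088e-01,  1.44394304e-01, -9.62985501e-05, -5.21478224e-04]), 'contact_force': array([-0.35963446,  0.32630841, -0.36997916]), 'moment': array([-0.02592816, -0.07101211,  0.02149689]), 'finger_force': 0.0, 'finger_gap': 1.001420936757849}
[[-0.717, -0.479, 0.507, -0.098], [-0.697, 0.495, -0.518, 0.748], [-0.003, -0.725, -0.689, 0.964], [0.0, 0.0, 0.0, 1.0]] [[431.1769921328874, 0.0, 278.3296306502899], [0.0, 431.1769921328874, 214.0884459909591], [0.0, 0.0, 1.0]] 0.9957440476190477
[[-0.896, -0.302, 0.326, 0.052], [-0.443, 0.57, -0.692, 1.121], [0.023, -0.764, -0.645, 1.066], [0.0, 0.0, 0.0, 1.0]] [[469.8173572472766, 0.0, 283.12720569665385], [0.0, 469.8173572472766, 215.56090637920187], [0.0, 0.0, 1.0]] 0.9958673469387755
```

View pics/s0.png

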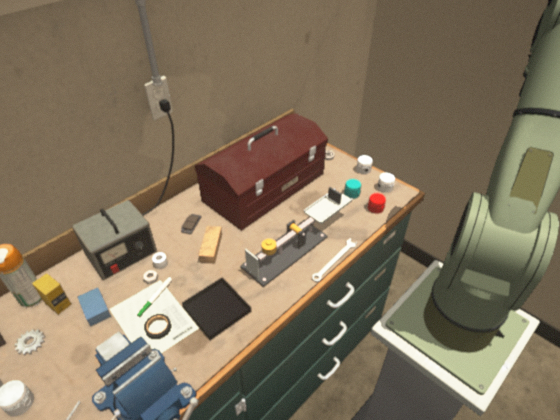

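View pics/d0.png

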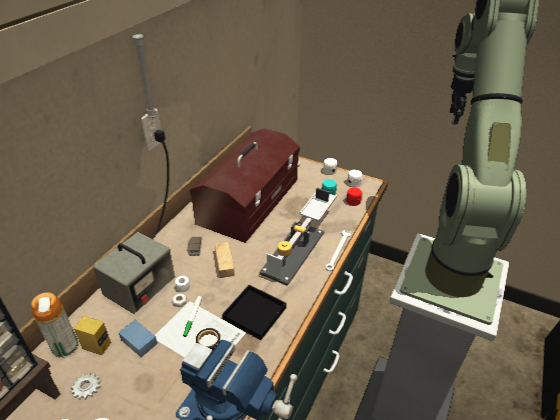

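The scene view shows the balance at about (285,250), with its pan at (328,207), and the black tray at (217,307). The red look-alike is at (377,203) and the turquoise one at (353,188). The grey piston candidates are (365,163), (387,181) and a whitish cup at (13,396). I'll measure these and enlarge one crop.

```bash
python3 - <<'E'
from h import *
a=load('s0');W=cloud(a)
for n,u,v in [('p1',365,160),('p2',387,178),('turq',353,185),('red',377,200),('cup',13,388),('pan',325,208),('tray',217,307),('wood',210,244),('brg',159,260),('brg2',150,277),('tape',157,326),('scaleplate',252,262),('cw',268,245),('smallfar',330,155)]:
    print(n,W[v,u].round(3))
b=load('d0');WB=cloud(b)
for n,u,v in [('p1',330,162),('p2',355,175),('pan',314,210),('tray',254,311),('red',355,195)]: print(n,WB[v,u].round(3))
def crop(f,x0,x1,y0,y1): return cv2.resize(f['frame'][y0:y1,x0:x1,::-1],(400,400),interpolation=cv2.INTER_CUBIC)
cv2.imwrite('pics/c0.png',np.hstack([crop(a,300,410,120,230),crop(b,280,390,140,250)]))
E
```

```text
p1 [ 0.549 -0.354  0.048]
p2 [ 0.436 -0.324  0.047]
turq [ 0.498 -0.218  0.043]
red [ 0.394 -0.205  0.049]
cup [0.605 0.851 0.051]
pan [ 0.476 -0.043  0.069]
tray [0.475 0.394 0.005]
wood [0.641 0.278 0.034]
brg [0.717 0.409 0.01 ]
brg2 [0.691 0.459 0.   ]
tape [0.543 0.536 0.001]
scaleplate [0.481 0.258 0.067]
cw [0.478 0.2   0.091]
smallfar [ 0.686 -0.331  0.013]
p1 [ 0.55  -0.353  0.045]
p2 [ 0.432 -0.312  0.048]
pan [ 0.478 -0.026  0.067]
tray [0.475 0.395 0.006]
red [ 0.391 -0.199  0.044]
```

View pics/c0.png

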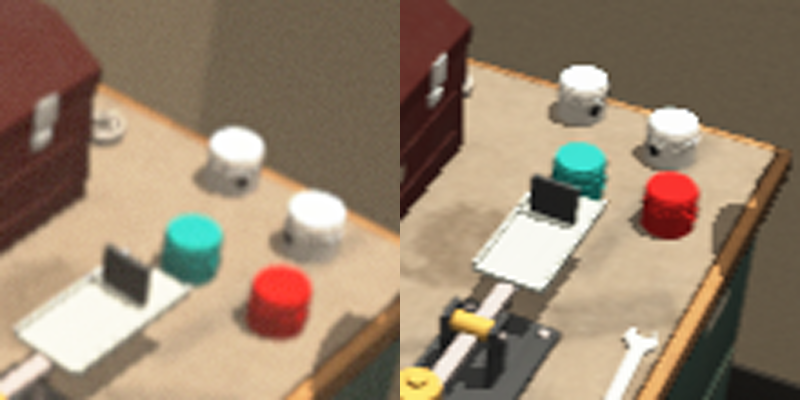

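The crop confirms that the pistons are (365,163) and (387,181): both grey-white, plain, 48 mm high and with dark pin holes. The one at (13,396) is far off at y = 0.85, so it's a decoy. The stop is the dark plate near the pan's outer end. Next I'll fit the geometry.

```bash
python3 - <<'E'
from h import *
for t in('s0','d0'):
    f=load(t);W=cloud(f);X,Y,Z=W[...,0],W[...,1],W[...,2]
    for n,c in [('p1',(.55,-.354)),('p2',(.434,-.318)),('red',(.392,-.205)),('turq',(.498,-.22))]:
        m=(np.hypot(X-c[0],Y-c[1])<.05)&(Z>.043)&(Z<.056)
        (cx,cy),r=cv2.minEnclosingCircle(np.stack([X[m],Y[m]],-1).astype(np.float32)*1000)
        print(t,n,round(cx,1),round(cy,1),'r',round(r,1),m.sum(),np.c_[X[m],Y[m]].mean(0).round(4))
    m=(Z>.06)&(Z<.08)&(abs(X-.478)<.07)&(Y<.05)&(Y>-.16)
    P=np.stack([X[m],Y[m]],-1).astype(np.float32)*1000
    print('pan',cv2.minAreaRect(P),m.sum(),np.median(Z[m]))
    m=(Z>.085)&(Z<.13)&(abs(X-.478)<.07)&(Y<.05)&(Y>-.16)
    P=np.stack([X[m],Y[m]],-1).astype(np.float32)*1000
    print('stop',cv2.minAreaRect(P),m.sum(),P.mean(0),np.percentile(P[:,1],[5,50,95]))
    m=(Z>.015)&(Z<.03)&(abs(X-.475)<.12)&(abs(Y-.395)<.12)
    print('tray',cv2.minAreaRect(np.stack([X[m],Y[m]],-1).astype(np.float32)*1000),m.sum())
    m=(Z>.006)&(Z<.018)&(abs(X-.478)<.09)&(abs(Y-.12)<.16)
    print('base',cv2.minAreaRect(np.stack([X[m],Y[m]],-1).astype(np.float32)*1000),m.sum())
E
```

```text
s0 p1 549.7 -356.0 r 27.8 106 [ 0.5495 -0.3541]
s0 p2 437.1 -324.1 r 28.1 112 [ 0.4372 -0.3241]
s0 red 399.2 -214.0 r 26.8 131 [ 0.3995 -0.215 ]
s0 turq 499.9 -217.5 r 28.9 122 [ 0.4991 -0.2184]
pan ((476.92730712890625, -41.710487365722656), (183.5959930419922, 75.29471588134766), 88.89584350585938) 769 0.06932676168076202
stop ((475.879638671875, -85.78011322021484), (11.48480224609375, 53.406429290771484), 85.87535095214844) 118 [475.0561  -83.45289] [-87.37661209 -83.18322372 -80.60894699]
tray ((477.6768493652344, 426.74957275390625), (189.80908203125, 137.71290588378906), 84.17849731445312) 465
base ((480.0357971191406, 128.93856811523438), (270.4541015625, 101.78219604492188), 88.5942611694336) 1564
d0 p1 548.4 -355.8 r 28.5 70 [ 0.5482 -0.3558]
d0 p2 437.8 -323.1 r 30.5 88 [ 0.4354 -0.3225]
d0 red 400.6 -216.5 r 27.5 90 [ 0.3981 -0.2152]
d0 turq 496.7 -222.4 r 28.0 94 [ 0.4972 -0.2186]
pan ((476.01678466796875, -41.999961853027344), (183.24569702148438, 74.29590606689453), 88.57867431640625) 568 0.06926472163928932
stop ((475.2301330566406, -85.39588165283203), (48.87498474121094, 15.299699783325195), 1.5350173711776733) 108 [474.30493 -84.22515] [-88.42241821 -84.0651741  -79.1269268 ]
tray ((503.7210388183594, 413.8501892089844), (207.87454223632812, 194.78480529785156), 86.3875732421875) 415
base ((472.2953796386719, 124.28564453125), (157.236328125, 309.1544189453125), 0.34526294469833374) 1107
```

jog_arm([
  {"az": -0.14,"claw": 1},
  {"az": -0.14},
  {"az": -0.14},
  {"az": -0.14},
  {"az": -0.14},
  {"az": -0.14},
  {"az": -0.14},
  {"az": -0.14},
  {"az": -0.14},
  {"claw": 1},
])

```text
schema error: expected keys dx, dy, dz, ax, ay, az, claw
```

```bash
cat >> h.py <<'E'
from scipy.spatial.transform import Rotation as R
def plan(x,y,z,yaw=1.55):
    s=arm.get_state(); r=R.from_quat(s['eef_rot']); M=r.as_matrix()
    g=R.from_matrix(np.array([[np.cos(yaw),np.sin(yaw),0],[np.sin(yaw),-np.cos(yaw),0],[0,0,-1]]))
    print('t',round(s['time_s'],2),'pos',s['eef_pos'].round(4),'shift cm',(M.T@(np.array([x,y,z])-s['eef_pos'])*100).round(2),'turn',(r.inv()*g).as_rotvec().round(3),'F',s['contact_force'].round(2),'gap',round(s['finger_gap'],3),'q',s['q'].round(2))
E
python3 -c "
from h import *
plan(.437,-.324,.11)"
```

```text
t 0.1 pos [ 0.1643 -0.5508  0.2419] shift cm [ 32.62 -13.93  13.2 ] turn [-1.00e-03 -1.00e-03 -1.26e+00] F [-0.  -0.4 -0.4] gap 0.998 q [ 1.24  0.71 -0.03  1.48  0.02  0.95 -0.08]
```

jog_arm([
  {"dx": 0,"dy": 0,"dz": 0,"ax": 0,"ay": 0,"az": -0.14,"claw": 1},
  {"dx": 0,"dy": 0,"dz": 0,"ax": 0,"ay": 0,"az": -0.14,"claw": 1},
  {"dx": 0,"dy": 0,"dz": 0,"ax": 0,"ay": 0,"az": -0.14,"claw": 1},
  {"dx": 0,"dy": 0,"dz": 0,"ax": 0,"ay": 0,"az": -0.14,"claw": 1},
  {"dx": 0,"dy": 0,"dz": 0,"ax": 0,"ay": 0,"az": -0.14,"claw": 1},
  {"dx": 0,"dy": 0,"dz": 0,"ax": 0,"ay": 0,"az": -0.14,"claw": 1},
  {"dx": 0,"dy": 0,"dz": 0,"ax": 0,"ay": 0,"az": -0.14,"claw": 1},
  {"dx": 0,"dy": 0,"dz": 0,"ax": 0,"ay": 0,"az": -0.14,"claw": 1},
  {"dx": 0,"dy": 0,"dz": 0,"ax": 0,"ay": 0,"az": -0.14,"claw": 1},
])

```text
time_s: 1.0
eef_pos: [0.1642, -0.5509, 0.242]
eef_rot: [0.713, 0.702, 0.0, -0.0]
contact_force: [0.1, -0.2, 0.2]
finger_gap: 1.0
finger_force: 0.0
```

```bash
python3 -c "
from h import *
plan(.437,-.324,.15)"
```

```text
t 1.0 pos [ 0.1642 -0.5509  0.242 ] shift cm [23.1  26.93  9.21] turn [-0.    -0.001  0.005] F [ 0.14 -0.19  0.16] gap 1.0 q [ 1.43  0.73 -0.4   1.48  0.31  1.    0.93]
```

jog_arm([
  {"dx": 2.3,"dy": 2.7,"dz": 0.9,"ax": 0,"ay": 0,"az": 0,"claw": 1},
  {"dx": 2.3,"dy": 2.7,"dz": 0.9,"ax": 0,"ay": 0,"az": 0,"claw": 1},
  {"dx": 2.3,"dy": 2.7,"dz": 0.9,"ax": 0,"ay": 0,"az": 0,"claw": 1},
  {"dx": 2.3,"dy": 2.7,"dz": 0.9,"ax": 0,"ay": 0,"az": 0,"claw": 1},
  {"dx": 2.3,"dy": 2.7,"dz": 0.9,"ax": 0,"ay": 0,"az": 0,"claw": 1},
  {"dx": 2.3,"dy": 2.7,"dz": 0.9,"ax": 0,"ay": 0,"az": 0,"claw": 1},
  {"dx": 2.3,"dy": 2.7,"dz": 0.9,"ax": 0,"ay": 0,"az": 0,"claw": 1},
  {"dx": 2.3,"dy": 2.7,"dz": 0.9,"ax": 0,"ay": 0,"az": 0,"claw": 1},
  {"dx": 2.3,"dy": 2.7,"dz": 0.9,"ax": 0,"ay": 0,"az": 0,"claw": 1},
  {"dx": 2.3,"dy": 2.7,"dz": 0.9,"ax": 0,"ay": 0,"az": 0,"claw": 1},
  {"dx": 0,"dy": 0,"dz": 0,"ax": 0,"ay": 0,"az": 0,"claw": 1},
])

```text
time_s: 2.1
eef_pos: [0.4422, -0.3227, 0.1512]
eef_rot: [0.712, 0.702, 0.001, -0.001]
contact_force: [-0.6, -1.5, 0.2]
finger_gap: 1.0
finger_force: 0.0
```

```bash
python3 - <<'E'
from h import *
plan(.437,-.324,.027)
f=grab('wrist','w1');W=cloud(f);X,Y,Z=W[...,0],W[...,1],W[...,2]
for n,c in [('p1',(.549,-.355)),('p2',(.437,-.324))]:
    m=(np.hypot(X-c[0],Y-c[1])<.05)&(Z>.043)&(Z<.054)
    if m.sum()>5: print(n,cv2.minEnclosingCircle(np.stack([X[m],Y[m]],-1).astype(np.float32)*1000),m.sum(),Z[m].mean(), X[m].mean(),Y[m].mean())
E
```

```text
t 2.1 pos [ 0.4422 -0.3227  0.1512] shift cm [-0.17 -0.52 12.42] turn [ 0.001 -0.003  0.006] F [-0.64 -1.47  0.17] gap 1.0 q [ 0.72  0.8  -0.29  1.69  0.32  0.7   0.26]
p1 ((553.0944213867188, -358.4496765136719), 26.596431732177734) 4080 0.04750395230605946 0.5526486621621858 -0.3568049777567137
p2 ((440.6773376464844, -327.946044921875), 26.472288131713867) 4435 0.0475924863083965 0.4407564127978668 -0.3262169429942023
```

View pics/w1.png

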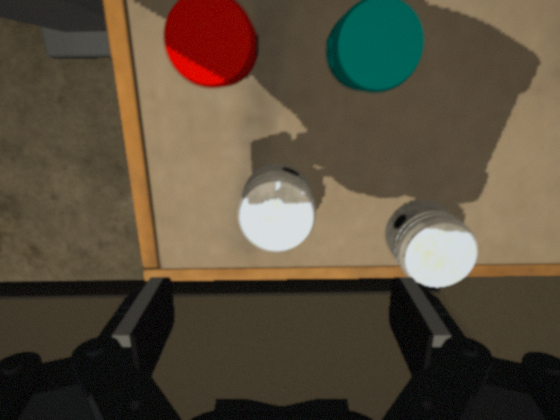

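The wrist view shows this piston at (277,215), between the fingers' line, and the other at (438,250). The circle fit gives (0.4405, -0.326). Descending to grasp it.

jog_arm([
  {"dx": -0.3,"dy": -0.2,"dz": 2,"ax": 0,"ay": 0,"az": 0,"claw": 1},
  {"dx": 0,"dy": 0,"dz": 3,"ax": 0,"ay": 0,"az": 0,"claw": 1},
  {"dx": 0,"dy": 0,"dz": 3,"ax": 0,"ay": 0,"az": 0,"claw": 1},
  {"dx": 0,"dy": 0,"dz": 2.4,"ax": 0,"ay": 0,"az": 0,"claw": 1},
  {"dx": 0,"dy": 0,"dz": 2,"ax": 0,"ay": 0,"az": 0,"claw": 1},
  {"dx": 0,"dy": 0,"dz": 0,"ax": 0,"ay": 0,"az": 0,"claw": 1},
  {"dx": 0,"dy": 0,"dz": 0,"ax": 0,"ay": 0,"az": 0,"claw": 0.4},
  {"dx": 0,"dy": 0,"dz": 0,"ax": 0,"ay": 0,"az": 0,"claw": 0.3},
  {"dx": 0,"dy": 0,"dz": 0,"ax": 0,"ay": 0,"az": 0,"claw": 0.3},
  {"dx": 0,"dy": 0,"dz": 0,"ax": 0,"ay": 0,"az": 0,"claw": 0.3},
  {"dx": 0,"dy": 0,"dz": 0,"ax": 0,"ay": 0,"az": 0,"claw": 0.3},
  {"dx": 0,"dy": 0,"dz": 0,"ax": 0,"ay": 0,"az": 0,"claw": 0.3},
])

```text
time_s: 3.35
eef_pos: [0.4374, -0.3302, 0.0299]
eef_rot: [0.715, 0.7, 0.0, 0.001]
contact_force: [-2.2, 1.3, 13.3]
finger_gap: 0.62
finger_force: 60.7
```

```bash
python3 -c "
from h import *
plan(.4762,-.040,.16)"
```

```text
t 3.35 pos [ 0.4374 -0.3302  0.0299] shift cm [ 29.08   3.28 -13.05] turn [ 0.001  0.001 -0.001] F [-2.17  1.31 13.33] gap 0.62 q [ 0.69  1.   -0.19  1.76  0.4   0.42  0.2 ]
```

jog_arm([
  {"dx": 0,"dy": 0,"dz": -2,"ax": 0,"ay": 0,"az": 0,"claw": 0.3},
  {"dx": 0,"dy": 0,"dz": -4,"ax": 0,"ay": 0,"az": 0,"claw": 0.3},
  {"dx": 0,"dy": 0,"dz": -4,"ax": 0,"ay": 0,"az": 0,"claw": 0.3},
  {"dx": 0,"dy": 0,"dz": -3.5,"ax": 0,"ay": 0,"az": 0,"claw": 0.3},
  {"dx": 0,"dy": 0,"dz": 0,"ax": 0,"ay": 0,"az": 0,"claw": 0.3},
  {"dx": 0,"dy": 0,"dz": 0,"ax": 0,"ay": 0,"az": 0,"claw": 0.3},
  {"dx": 0,"dy": 0,"dz": 0,"ax": 0,"ay": 0,"az": 0,"claw": 0.3},
])

```text
time_s: 4.05
eef_pos: [0.4366, -0.3295, 0.1627]
eef_rot: [0.715, 0.7, -0.0, -0.001]
contact_force: [0.7, 0.1, -2.2]
finger_gap: 0.614
finger_force: 63.4
```

```bash
python3 -c "
from h import *
plan(.4762,-.040,.165)"
```

```text
t 4.05 pos [ 0.4366 -0.3295  0.1627] shift cm [29.03  3.35 -0.22] turn [-0.001 -0.001 -0.   ] F [ 0.66  0.05 -2.18] gap 0.614 q [ 0.74  0.78 -0.3   1.68  0.31  0.73  0.27]
```

The grasp held. The wrist force of −2.2 N hints that this is the heavy one, but the balance will decide. Moving over the pan.

jog_arm([
  {"dx": 2,"dy": 0.3,"dz": 0,"ax": 0,"ay": 0,"az": 0,"claw": 0.3},
  {"dx": 3.5,"dy": 0.4,"dz": 0,"ax": 0,"ay": 0,"az": 0,"claw": 0.3},
  {"dx": 3.5,"dy": 0.4,"dz": 0,"ax": 0,"ay": 0,"az": 0,"claw": 0.3},
  {"dx": 3.5,"dy": 0.4,"dz": 0,"ax": 0,"ay": 0,"az": 0,"claw": 0.3},
  {"dx": 3.5,"dy": 0.4,"dz": 0,"ax": 0,"ay": 0,"az": 0,"claw": 0.3},
  {"dx": 3.5,"dy": 0.4,"dz": 0,"ax": 0,"ay": 0,"az": 0,"claw": 0.3},
  {"dx": 3.5,"dy": 0.4,"dz": 0,"ax": 0,"ay": 0,"az": 0,"claw": 0.3},
  {"dx": 3.5,"dy": 0.4,"dz": 0,"ax": 0,"ay": 0,"az": 0,"claw": 0.3},
  {"dx": 2.5,"dy": 0.2,"dz": 0,"ax": 0,"ay": 0,"az": 0,"claw": 0.3},
  {"dx": 0,"dy": 0,"dz": 0,"ax": 0,"ay": 0,"az": 0,"claw": 0.3},
  {"dx": 0,"dy": 0,"dz": 0,"ax": 0,"ay": 0,"az": 0,"claw": 0.3},
])

```text
time_s: 5.15
eef_pos: [0.4758, -0.0403, 0.1627]
eef_rot: [0.714, 0.7, -0.001, -0.0]
contact_force: [0.0, -1.0, -2.0]
finger_gap: 0.615
finger_force: 63.4
```

```bash
python3 - <<'E'
from h import *
plan(.4762,-.040,.106)
f=grab('wrist','w2');W=cloud(f);X,Y,Z=W[...,0],W[...,1],W[...,2]
m=(Z>.066)&(Z<.073)&(abs(X-.478)<.06)&(Y<.05)&(Y>-.16)
if m.sum(): print('pan',X[m].min(),X[m].max(),Y[m].min(),Y[m].max())
m=(Z>.09)&(Z<.118)&(abs(X-.478)<.04)&(Y<-.06)&(Y>-.13)
if m.sum():
  P=np.c_[X[m],Y[m]].astype(np.float32)*1000; print('stop',cv2.minAreaRect(P),m.sum(),P.mean(0))
E
```

```text
t 5.15 pos [ 0.4758 -0.0403  0.1627] shift cm [0.04 0.05 5.67] turn [-0.001  0.     0.001] F [ 0.05 -0.97 -1.96] gap 0.615 q [ 0.13  0.7  -0.2   1.93  0.24  0.54 -0.25]
pan 0.4457015333956518 0.5165996989939505 -0.05683535574552272 0.0499863401426061
```

View pics/w2.png

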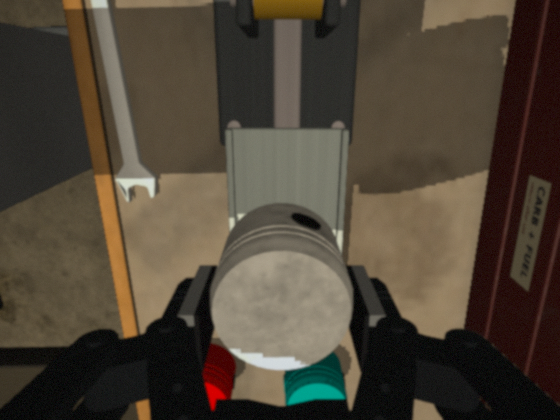

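The wrist view shows the pan at columns 226–350, centred under the piston, which is held at (282,290). Lowering.

jog_arm([
  {"dx": 0,"dy": 0.05,"dz": 2,"ax": 0,"ay": 0,"az": 0,"claw": 0.3},
  {"dx": 0,"dy": 0,"dz": 2,"ax": 0,"ay": 0,"az": 0,"claw": 0.3},
  {"dx": 0,"dy": 0,"dz": 1.2,"ax": 0,"ay": 0,"az": 0,"claw": 0.3},
  {"dx": 0,"dy": 0,"dz": 0.6,"ax": 0,"ay": 0,"az": 0,"claw": 0.3},
  {"dx": 0,"dy": 0,"dz": 0.2,"ax": 0,"ay": 0,"az": 0,"claw": 0.3},
  {"dx": 0,"dy": 0,"dz": 0.1,"ax": 0,"ay": 0,"az": 0,"claw": 0.3},
  {"dx": 0,"dy": 0,"dz": 0,"ax": 0,"ay": 0,"az": 0,"claw": 0.3},
  {"dx": 0,"dy": 0,"dz": 0,"ax": 0,"ay": 0,"az": 0,"claw": 0.3},
])

```text
time_s: 6.0
eef_pos: [0.4768, -0.0405, 0.1027]
eef_rot: [0.715, 0.7, 0.0, 0.0]
contact_force: [0.1, 0.1, -0.3]
finger_gap: 0.616
finger_force: 63.4
```

```bash
cat >> h.py <<'E'
def tilt(tag):
    """beam tilt from scene depth: fit z over y on pan and beam, pan side"""
    f=grab('scene',tag);W=cloud(f);X,Y,Z=W[...,0],W[...,1],W[...,2]
    m=(Z>.045)&(Z<.074)&(abs(X-.477)<.028)&(Y<.02)&(Y>-.075)
    m2=(Z>.04)&(Z<.074)&(abs(X-.477)<.028)&(Y<-.095)&(Y>-.14)
    print('pan z inner',np.median(Z[m]).round(4),m.sum(),'outer',np.median(Z[m2]).round(4),m2.sum())
    return f,X,Y,Z
E
python3 - <<'E'
from h import *
plan(.4765,-.040,.100)
f,X,Y,Z=tilt('s1')
for lo,hi,n in((.108,.13,'ptop'),(.085,.108,'x')):
    m=(Z>lo)&(Z<hi)&(abs(X-.477)<.05)&(Y<.02)&(Y>-.1)
    if m.sum()>3: print(n,m.sum(),X[m].mean(),Y[m].min(),Y[m].max())
cv2.imwrite('pics/c1.png',cv2.resize(f['frame'][150:270,240:400,::-1],(800,600),interpolation=cv2.INTER_CUBIC))
E
```

```text
t 6.0 pos [ 0.4768 -0.0405  0.1027] shift cm [ 0.05 -0.03  0.27] turn [ 0.001 -0.    -0.   ] F [ 0.07  0.09 -0.28] gap 0.616 q [ 0.1   0.81 -0.14  1.98  0.28  0.37 -0.29]
pan z inner 0.0685 202 outer 0.069 34
ptop 237 0.4729409003701708 -0.0889483693983869 -0.010033337517938334
x 106 0.4657460003932984 -0.08419022421701594 -0.006777692436591987
```

View pics/c1.png

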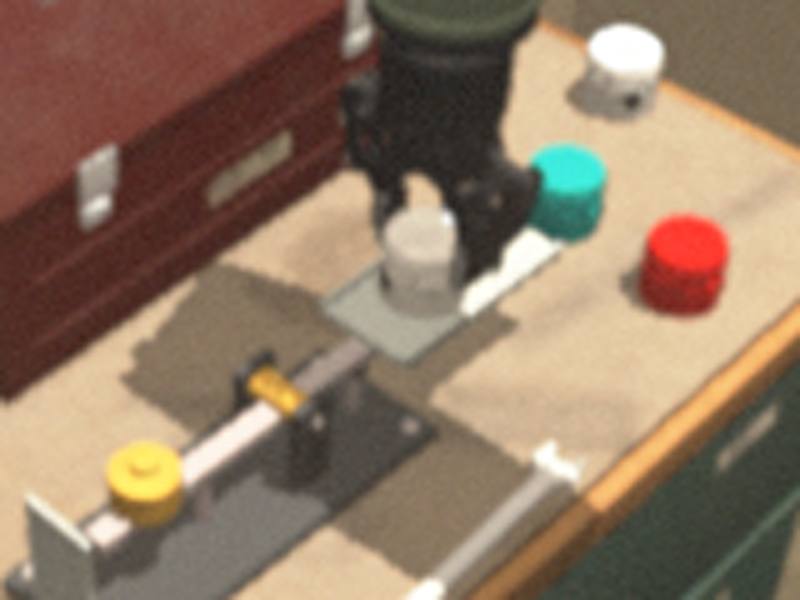

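The piston is over the pan at crop (420,260) and nearly touching, with the beam level. I'll lower it a little more and feel for contact.

jog_arm([
  {"dx": 0,"dy": 0,"dz": 0,"ax": 0,"ay": 0,"az": 0,"claw": 0.3},
  {"dx": 0,"dy": 0,"dz": 0,"ax": 0,"ay": 0,"az": 0,"claw": 0.3},
  {"dx": 0,"dy": 0,"dz": 0,"ax": 0,"ay": 0,"az": 0,"claw": 0.3},
])

```text
time_s: 6.35
eef_pos: [0.4766, -0.0404, 0.1024]
eef_rot: [0.714, 0.7, 0.0, -0.0]
contact_force: [-0.0, 1.5, -1.5]
finger_gap: 0.615
finger_force: 63.4
```

jog_arm([
  {"dx": 0,"dy": 0,"dz": 0.1,"ax": 0,"ay": 0,"az": 0,"claw": 0.3},
  {"dx": 0,"dy": 0,"dz": 0,"ax": 0,"ay": 0,"az": 0,"claw": 0.3},
  {"dx": 0,"dy": 0,"dz": 0,"ax": 0,"ay": 0,"az": 0,"claw": 0.3},
])

```text
time_s: 6.65
eef_pos: [0.4766, -0.0404, 0.1013]
eef_rot: [0.714, 0.7, -0.0, -0.0]
contact_force: [-0.4, -0.1, -1.1]
finger_gap: 0.613
finger_force: 63.4
```

jog_arm([
  {"dx": 0,"dy": 0,"dz": 0.1,"ax": 0,"ay": 0,"az": 0,"claw": 0.3},
  {"dx": 0,"dy": 0,"dz": 0,"ax": 0,"ay": 0,"az": 0,"claw": 0.3},
  {"dx": 0,"dy": 0,"dz": 0,"ax": 0,"ay": 0,"az": 0,"claw": 0.3},
])

```text
time_s: 6.95
eef_pos: [0.4766, -0.0404, 0.1003]
eef_rot: [0.714, 0.7, 0.0, -0.0]
contact_force: [-1.0, -0.6, -1.8]
finger_gap: 0.615
finger_force: 63.4
```

jog_arm([
  {"dx": 0,"dy": 0,"dz": 0.1,"ax": 0,"ay": 0,"az": 0,"claw": 0.3},
  {"dx": 0,"dy": 0,"dz": 0,"ax": 0,"ay": 0,"az": 0,"claw": 0.3},
  {"dx": 0,"dy": 0,"dz": 0,"ax": 0,"ay": 0,"az": 0,"claw": 0.3},
])

```text
time_s: 7.25
eef_pos: [0.4766, -0.0404, 0.0993]
eef_rot: [0.715, 0.7, 0.0, -0.0]
contact_force: [-0.1, 0.3, -1.4]
finger_gap: 0.61
finger_force: 63.4
```

jog_arm([
  {"dx": 0,"dy": 0,"dz": 0.1,"ax": 0,"ay": 0,"az": 0,"claw": 0.3},
  {"dx": 0,"dy": 0,"dz": 0,"ax": 0,"ay": 0,"az": 0,"claw": 0.3},
  {"dx": 0,"dy": 0,"dz": 0,"ax": 0,"ay": 0,"az": 0,"claw": 0.3},
])

```text
time_s: 7.55
eef_pos: [0.4766, -0.0405, 0.0984]
eef_rot: [0.715, 0.7, 0.0, 0.0]
contact_force: [-1.4, -1.5, 1.1]
finger_gap: 0.615
finger_force: 63.6
```

```bash
python3 - <<'E'
from h import *
plan(.4765,-.040,.100)
f,X,Y,Z=tilt('s2')
E
```

```text
t 7.55 pos [ 0.4766 -0.0405  0.0984] shift cm [ 0.05 -0.01 -0.16] turn [ 0. -0. -0.] F [-1.44 -1.48  1.09] gap 0.615 q [ 0.1   0.82 -0.14  1.98  0.29  0.36 -0.29]
pan z inner 0.0683 198 outer 0.0674 33
```

Contact felt at TCP z ≈ 0.0988. I'll ease up slightly and slide toward the stop.

jog_arm([
  {"dx": -0.2,"dy": 0,"dz": -0.05,"ax": 0,"ay": 0,"az": 0,"claw": 0.3},
  {"dx": -0.3,"dy": 0,"dz": 0,"ax": 0,"ay": 0,"az": 0,"claw": 0.3},
  {"dx": -0.2,"dy": 0,"dz": 0,"ax": 0,"ay": 0,"az": 0,"claw": 0.3},
  {"dx": -0.1,"dy": 0,"dz": 0,"ax": 0,"ay": 0,"az": 0,"claw": 0.3},
  {"dx": 0,"dy": 0,"dz": 0,"ax": 0,"ay": 0,"az": 0,"claw": 0.3},
  {"dx": 0,"dy": 0,"dz": 0,"ax": 0,"ay": 0,"az": 0,"claw": 0.3},
])

```text
time_s: 8.2
eef_pos: [0.4764, -0.0487, 0.0988]
eef_rot: [0.715, 0.7, -0.0, 0.0]
contact_force: [-0.2, -2.1, 1.8]
finger_gap: 0.615
finger_force: 63.6
```

```bash
python3 - <<'E'
from h import *
plan(.4765,-.0535,.099)
f,X,Y,Z=tilt('s3')
f2=grab('side','d3')
cv2.imwrite('pics/c2.png',np.hstack([cv2.resize(f['frame'][180:240,290:370,::-1],(400,300),interpolation=cv2.INTER_CUBIC),cv2.resize(f2['frame'][180:240,280:360,::-1],(400,300),interpolation=cv2.INTER_CUBIC)]))
E
```

```text
t 8.2 pos [ 0.4764 -0.0487  0.0988] shift cm [-0.48  0.02 -0.02] turn [-0.     0.    -0.001] F [-0.19 -2.13  1.83] gap 0.615 q [ 0.11  0.82 -0.14  1.98  0.29  0.37 -0.28]
pan z inner 0.0687 224 outer 0.0687 32
```

View pics/c2.png

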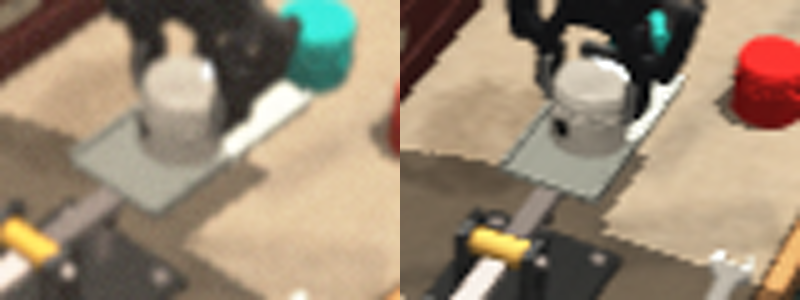

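jog_arm([
  {"dx": -0.1,"dy": 0,"dz": -0.05,"ax": 0,"ay": 0,"az": 0,"claw": 0.3},
  {"dx": -0.1,"dy": 0,"dz": 0,"ax": 0,"ay": 0,"az": 0,"claw": 0.3},
  {"dx": 0,"dy": 0,"dz": 0,"ax": 0,"ay": 0,"az": 0,"claw": 0.3},
  {"dx": 0,"dy": 0,"dz": 0,"ax": 0,"ay": 0,"az": 0,"claw": 0.3},
])

```text
time_s: 8.7
eef_pos: [0.4763, -0.0504, 0.0993]
eef_rot: [0.714, 0.7, 0.0, -0.0]
contact_force: [-0.2, 0.3, -0.3]
finger_gap: 0.613
finger_force: 63.6
```

jog_arm([
  {"dx": -0.1,"dy": 0,"dz": 0,"ax": 0,"ay": 0,"az": 0,"claw": 0.3},
  {"dx": 0,"dy": 0,"dz": 0,"ax": 0,"ay": 0,"az": 0,"claw": 0.3},
  {"dx": 0,"dy": 0,"dz": 0,"ax": 0,"ay": 0,"az": 0,"claw": 0.3},
])

```text
time_s: 9.0
eef_pos: [0.4764, -0.0514, 0.0993]
eef_rot: [0.714, 0.7, 0.0, -0.0]
contact_force: [0.5, 0.2, -1.4]
finger_gap: 0.614
finger_force: 63.6
```

jog_arm([
  {"dx": -0.1,"dy": 0,"dz": 0,"ax": 0,"ay": 0,"az": 0,"claw": 0.3},
  {"dx": 0,"dy": 0,"dz": 0,"ax": 0,"ay": 0,"az": 0,"claw": 0.3},
  {"dx": 0,"dy": 0,"dz": 0,"ax": 0,"ay": 0,"az": 0,"claw": 0.3},
])

```text
time_s: 9.3
eef_pos: [0.4763, -0.0524, 0.0993]
eef_rot: [0.715, 0.7, 0.0, -0.0]
contact_force: [-0.0, 0.7, -1.6]
finger_gap: 0.617
finger_force: 63.6
```

jog_arm([
  {"dx": -0.1,"dy": 0,"dz": 0,"ax": 0,"ay": 0,"az": 0,"claw": 0.3},
  {"dx": 0,"dy": 0,"dz": 0,"ax": 0,"ay": 0,"az": 0,"claw": 0.3},
  {"dx": 0,"dy": 0,"dz": 0,"ax": 0,"ay": 0,"az": 0,"claw": 0.3},
])

```text
time_s: 9.6
eef_pos: [0.4763, -0.0534, 0.0993]
eef_rot: [0.715, 0.7, 0.0, -0.0]
contact_force: [-0.3, -0.5, -0.5]
finger_gap: 0.618
finger_force: 63.6
```

jog_arm([
  {"dx": -0.1,"dy": 0,"dz": 0,"ax": 0,"ay": 0,"az": 0,"claw": 0.3},
  {"dx": 0,"dy": 0,"dz": 0,"ax": 0,"ay": 0,"az": 0,"claw": 0.3},
  {"dx": 0,"dy": 0,"dz": 0,"ax": 0,"ay": 0,"az": 0,"claw": 0.3},
])

```text
time_s: 9.9
eef_pos: [0.4763, -0.0545, 0.0993]
eef_rot: [0.715, 0.7, 0.0, -0.0]
contact_force: [-0.0, -0.1, -1.0]
finger_gap: 0.615
finger_force: 63.6
```

jog_arm([
  {"dx": -0.1,"dy": 0,"dz": 0,"ax": 0,"ay": 0,"az": 0,"claw": 0.3},
  {"dx": 0,"dy": 0,"dz": 0,"ax": 0,"ay": 0,"az": 0,"claw": 0.3},
  {"dx": 0,"dy": 0,"dz": 0,"ax": 0,"ay": 0,"az": 0,"claw": 0.3},
])

```text
time_s: 10.2
eef_pos: [0.4763, -0.0555, 0.0993]
eef_rot: [0.715, 0.7, 0.0, -0.0]
contact_force: [-0.3, -0.2, -1.7]
finger_gap: 0.615
finger_force: 63.6
```

jog_arm([
  {"dx": -0.1,"dy": 0,"dz": 0,"ax": 0,"ay": 0,"az": 0,"claw": 0.3},
  {"dx": 0,"dy": 0,"dz": 0,"ax": 0,"ay": 0,"az": 0,"claw": 0.3},
  {"dx": 0,"dy": 0,"dz": 0,"ax": 0,"ay": 0,"az": 0,"claw": 0.3},
])

```text
time_s: 10.5
eef_pos: [0.4763, -0.0565, 0.0993]
eef_rot: [0.715, 0.7, 0.0, -0.0]
contact_force: [-0.3, 1.0, -2.1]
finger_gap: 0.613
finger_force: 63.6
```

jog_arm([
  {"dx": -0.1,"dy": 0,"dz": 0,"ax": 0,"ay": 0,"az": 0,"claw": 0.3},
  {"dx": 0,"dy": 0,"dz": 0,"ax": 0,"ay": 0,"az": 0,"claw": 0.3},
  {"dx": 0,"dy": 0,"dz": 0,"ax": 0,"ay": 0,"az": 0,"claw": 0.3},
])

```text
time_s: 10.8
eef_pos: [0.4763, -0.0575, 0.0993]
eef_rot: [0.715, 0.7, 0.0, -0.0]
contact_force: [0.8, -0.1, -1.0]
finger_gap: 0.614
finger_force: 63.6
```

jog_arm([
  {"dx": -0.1,"dy": 0,"dz": 0,"ax": 0,"ay": 0,"az": 0,"claw": 0.3},
  {"dx": 0,"dy": 0,"dz": 0,"ax": 0,"ay": 0,"az": 0,"claw": 0.3},
  {"dx": 0,"dy": 0,"dz": 0,"ax": 0,"ay": 0,"az": 0,"claw": 0.3},
])

```text
time_s: 11.1
eef_pos: [0.4762, -0.0582, 0.0993]
eef_rot: [0.714, 0.7, 0.0, -0.0]
contact_force: [-0.0, 3.2, -1.5]
finger_gap: 0.615
finger_force: 63.6
```

```bash
python3 - <<'E'
from h import *
plan(.4763,-.0535,.099)
for t,n in(('scene','s4'),('side','d4')):
    f=grab(t,n);W=cloud(f);X,Y,Z=W[...,0],W[...,1],W[...,2]
    m=(Z>.108)&(Z<.125)&(abs(X-.477)<.03)&(Y<.02)&(Y>-.12)
    g=f['frame'].astype(int).sum(2)/3; p=m&(g>85)
    print(n,'piston top pts',p.sum(),'Y max/min',np.percentile(Y[p],[1,99]),'X',np.percentile(X[p],[1,99]),'Z',np.median(Z[p]))
E
```

```text
t 11.1 pos [ 0.4762 -0.0582  0.0993] shift cm [ 0.47 -0.    0.03] turn [ 0. -0.  0.] F [-0.03  3.19 -1.55] gap 0.615 q [ 0.14  0.82 -0.15  1.97  0.3   0.37 -0.26]
s4 piston top pts 177 Y max/min [-0.08561415 -0.02789532] X [0.448203  0.5032263] Z 0.11523613602651639
d4 piston top pts 150 Y max/min [-0.08940587 -0.02921761] X [0.45055943 0.50025415] Z 0.11508331345069123
```

Fy has jumped to +3.2 N and the arm lags, which suggests the stop. One small step more to confirm.

jog_arm([
  {"dx": -0.05,"dy": 0,"dz": 0,"ax": 0,"ay": 0,"az": 0,"claw": 0.3},
  {"dx": 0,"dy": 0,"dz": 0,"ax": 0,"ay": 0,"az": 0,"claw": 0.3},
  {"dx": 0,"dy": 0,"dz": 0,"ax": 0,"ay": 0,"az": 0,"claw": 0.3},
])

```text
time_s: 11.5
eef_pos: [0.4763, -0.0583, 0.0993]
eef_rot: [0.714, 0.7, 0.0, -0.0]
contact_force: [-0.3, 6.1, -1.3]
finger_gap: 0.616
finger_force: 63.6
```

Home: 6.1 N and no more travel. I'll set it down and let go.

jog_arm([
  {"dx": 0.02,"dy": 0,"dz": 0.04,"ax": 0,"ay": 0,"az": 0,"claw": 0.3},
  {"dx": 0,"dy": 0,"dz": 0,"ax": 0,"ay": 0,"az": 0,"claw": 0.3},
  {"dx": 0,"dy": 0,"dz": 0,"ax": 0,"ay": 0,"az": 0,"claw": 0.7},
  {"dx": 0,"dy": 0,"dz": 0,"ax": 0,"ay": 0,"az": 0,"claw": 0.8},
  {"dx": 0,"dy": 0,"dz": 0,"ax": 0,"ay": 0,"az": 0,"claw": 1},
  {"dx": 0,"dy": 0,"dz": 0,"ax": 0,"ay": 0,"az": 0,"claw": 1},
  {"dx": 0,"dy": 0,"dz": 0,"ax": 0,"ay": 0,"az": 0,"claw": 1},
  {"dx": 0,"dy": 0,"dz": 0,"ax": 0,"ay": 0,"az": 0,"claw": 1},
])

```text
time_s: 12.3
eef_pos: [0.4762, -0.0588, 0.0989]
eef_rot: [0.715, 0.7, 0.0, -0.0]
contact_force: [0.0, -0.3, 0.0]
finger_gap: 1.001
finger_force: 0.0
```

jog_arm([
  {"dx": 0,"dy": 0,"dz": -1,"ax": 0,"ay": 0,"az": 0,"claw": 1},
  {"dx": 0,"dy": 0,"dz": -3,"ax": 0,"ay": 0,"az": 0,"claw": 1},
  {"dx": 0,"dy": 0,"dz": -3,"ax": 0,"ay": 0,"az": 0,"claw": 1},
  {"dx": 0,"dy": 0,"dz": -1.5,"ax": 0,"ay": 0,"az": 0,"claw": 1},
  {"dx": 0,"dy": 0,"dz": 0,"ax": 0,"ay": 0,"az": 0,"claw": 1},
  {"dx": 0,"dy": 0,"dz": 0,"ax": 0,"ay": 0,"az": 0,"claw": 1},
  {"dx": 0,"dy": 0,"dz": 0,"ax": 0,"ay": 0,"az": 0,"claw": 1},
  {"dx": 0,"dy": 0,"dz": 0,"ax": 0,"ay": 0,"az": 0,"claw": 1},
  {"dx": 0,"dy": 0,"dz": 0,"ax": 0,"ay": 0,"az": 0,"claw": 1},
  {"dx": 0,"dy": 0,"dz": 0,"ax": 0,"ay": 0,"az": 0,"claw": 1},
])

```text
time_s: 13.3
eef_pos: [0.4761, -0.0587, 0.1836]
eef_rot: [0.714, 0.7, -0.0, -0.0]
contact_force: [-0.9, -0.5, -0.0]
finger_gap: 0.998
finger_force: 0.0
```

```bash
python3 - <<'E'
from h import *
plan(.549,-.358,.19)
f,X,Y,Z=tilt('s5')
m=(Z>.092)&(Z<.125)&(abs(X-.477)<.04)&(Y<.02)&(Y>-.12)
g=f['frame'].astype(int).sum(2)/3; p=m&(g>85)
if p.sum(): print('piston top',np.median(Z[p]),np.percentile(Y[p],[1,99]),np.percentile(X[p],[1,99]))
f2=grab('side','d5')
cv2.imwrite('pics/c3.png',np.hstack([cv2.resize(f['frame'][180:240,290:370,::-1],(400,300),interpolation=cv2.INTER_CUBIC),cv2.resize(f2['frame'][180:240,280:360,::-1],(400,300),interpolation=cv2.INTER_CUBIC)]))
E
```

```text
t 13.3 pos [ 0.4761 -0.0587  0.1836] shift cm [-29.77   7.91  -0.64] turn [-0.001 -0.    -0.   ] F [-0.95 -0.48 -0.01] gap 0.998 q [ 0.18  0.66 -0.22  1.9   0.24  0.61 -0.21]
pan z inner 0.0689 260 outer 0.0688 48
piston top 0.11337980415761784 [-0.08757587 -0.02640278] [0.44834724 0.49883258]
```

View pics/c3.png

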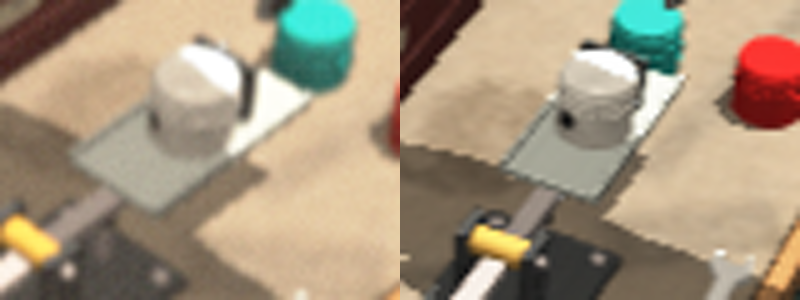

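The beam is level (pan 0.0689 inner, 0.0688 outer) 1.4 s after release. The piston is home against the stop at crop (200,100), so this is the light one. It goes in the tray.

jog_arm([
  {"dx": 0.4,"dy": 0,"dz": 2,"ax": 0,"ay": 0,"az": 0,"claw": 1},
  {"dx": 0,"dy": 0,"dz": 3,"ax": 0,"ay": 0,"az": 0,"claw": 1},
  {"dx": 0,"dy": 0,"dz": 2,"ax": 0,"ay": 0,"az": 0,"claw": 1},
  {"dx": 0,"dy": 0,"dz": 1,"ax": 0,"ay": 0,"az": 0,"claw": 1},
  {"dx": 0,"dy": 0,"dz": 0,"ax": 0,"ay": 0,"az": 0,"claw": 1},
])

```text
time_s: 13.9
eef_pos: [0.4759, -0.0547, 0.1032]
eef_rot: [0.714, 0.7, -0.001, -0.001]
contact_force: [-0.5, 0.3, 0.6]
finger_gap: 0.999
finger_force: 0.0
```

```bash
python3 - <<'E'
from h import *
plan(.4763,-.0535,.103)
f,X,Y,Z=tilt('s6')
E
```

```text
t 13.9 pos [ 0.4759 -0.0547  0.1032] shift cm [0.12 0.03 0.02] turn [-0.002 -0.    -0.   ] F [-0.51  0.31  0.62] gap 0.999 q [ 0.13  0.81 -0.15  1.97  0.3   0.38 -0.27]
pan z inner 0.069 261 outer 0.0684 6
```

Still level 2 s after release, so it is light. Grip and lift.

jog_arm([
  {"dx": 0,"dy": 0,"dz": 0,"ax": 0,"ay": 0,"az": 0,"claw": 0.7},
  {"dx": 0,"dy": 0,"dz": 0,"ax": 0,"ay": 0,"az": 0,"claw": 0.5},
  {"dx": 0,"dy": 0,"dz": 0,"ax": 0,"ay": 0,"az": 0,"claw": 0.3},
  {"dx": 0,"dy": 0,"dz": 0,"ax": 0,"ay": 0,"az": 0,"claw": 0.3},
  {"dx": 0,"dy": 0,"dz": 0,"ax": 0,"ay": 0,"az": 0,"claw": 0.3},
  {"dx": 0.1,"dy": 0,"dz": -0.5,"ax": 0,"ay": 0,"az": 0,"claw": 0.3},
  {"dx": 0.1,"dy": 0,"dz": -1,"ax": 0,"ay": 0,"az": 0,"claw": 0.3},
  {"dx": 0,"dy": 0,"dz": -3,"ax": 0,"ay": 0,"az": 0,"claw": 0.3},
  {"dx": 0,"dy": 0,"dz": -3,"ax": 0,"ay": 0,"az": 0,"claw": 0.3},
  {"dx": 0,"dy": 0,"dz": 0,"ax": 0,"ay": 0,"az": 0,"claw": 0.3},
])

```text
time_s: 14.95
eef_pos: [0.4773, -0.0527, 0.1824]
eef_rot: [0.715, 0.7, 0.002, 0.002]
contact_force: [0.7, -1.5, -2.3]
finger_gap: 0.609
finger_force: 63.2
```

```bash
python3 - <<'E'
from h import *
plan(.475,.395,.18)
# tray: dark pixels in scene, rim contour -> rim plane
for t in('s0','d0'):
    f=load(t);g=f['frame'].astype(int).max(2);m=np.uint8(g<45)*255
    n,l,st,c=cv2.connectedComponentsWithStats(m)
    W=cloud(f)
    for i in range(1,n):
        if 800<st[i,4]<6000:
            cn=max(cv2.findContours(np.uint8(l==i),0,2)[0],key=cv2.contourArea)
            q=cv2.boxPoints(cv2.minAreaRect(cn))
            ap=cv2.approxPolyDP(cv2.convexHull(cn),6,True)[:,0]
            P=W[l==i]; print(t,st[i],c[i].round(),np.nanmedian(P,0).round(3))
            if 0.3<np.nanmedian(P[:,1])<.5: 
                print(ap.tolist()); print([ray(f,u,v,.022)[:2].round(3).tolist() for u,v in ap]); print('mid floor',np.nanmean(P,0))
E
```

```text
t 14.95 pos [ 0.4773 -0.0527  0.1824] shift cm [44.75 -1.18  0.23] turn [ 0.005  0.    -0.   ] F [ 0.73 -1.49 -2.33] gap 0.609 q [ 0.17  0.67 -0.22  1.9   0.25  0.6  -0.23]
d0 [ 426  242   67   55 1369] [451. 277.] [0.007 0.077 0.07 ]
d0 [ 288  254   79  166 1281] [325. 342.] [ 0.337  0.143 -0.398]
d0 [ 223  286   63   54 1937] [254. 312.] [0.474 0.397 0.005]
[[248, 286], [285, 304], [260, 339], [223, 319]]
[[0.529, 0.334], [0.403, 0.345], [0.41, 0.479], [0.53, 0.469]]
mid floor [0.4739719  0.39739562 0.00741795]
d0 [ 274  291   65  110 1007] [307. 344.] [ 0.338  0.316 -0.164]
[[333, 291], [338, 295], [299, 370], [274, 400]]
[[0.3, 0.237], [0.282, 0.245], [0.281, 0.515], [0.3, 0.613]]
mid floor [ 0.33710568  0.3098844  -0.16247556]
d0 [ 541  321   19   99 1436] [551. 374.] [-0.543 -0.435 -0.779]
d0 [  0 364  59  56 855] [ 31. 391.] [0.761 0.865 0.109]
d0 [181 371  90  49 963] [221. 396.] [0.399 0.696 0.099]
```

jog_arm([
  {"dx": 2,"dy": 0,"dz": 0,"ax": 0,"ay": 0,"az": 0,"claw": 0.3},
  {"dx": 4,"dy": -0.1,"dz": 0,"ax": 0,"ay": 0,"az": 0,"claw": 0.3},
  {"dx": 4.5,"dy": -0.2,"dz": 0,"ax": 0,"ay": 0,"az": 0,"claw": 0.3},
  {"dx": 4.5,"dy": -0.2,"dz": 0,"ax": 0,"ay": 0,"az": 0,"claw": 0.3},
  {"dx": 4.5,"dy": -0.2,"dz": 0,"ax": 0,"ay": 0,"az": 0,"claw": 0.3},
  {"dx": 4.5,"dy": -0.2,"dz": 0,"ax": 0,"ay": 0,"az": 0,"claw": 0.3},
  {"dx": 4.5,"dy": -0.2,"dz": 0,"ax": 0,"ay": 0,"az": 0,"claw": 0.3},
  {"dx": 4.5,"dy": -0.2,"dz": 0,"ax": 0,"ay": 0,"az": 0,"claw": 0.3},
  {"dx": 4.5,"dy": -0.1,"dz": 0,"ax": 0,"ay": 0,"az": 0,"claw": 0.3},
  {"dx": 4.5,"dy": 0,"dz": 0,"ax": 0,"ay": 0,"az": 0,"claw": 0.3},
  {"dx": 2.9,"dy": 0,"dz": 0,"ax": 0,"ay": 0,"az": 0,"claw": 0.3},
  {"dx": 0,"dy": 0,"dz": 0,"ax": 0,"ay": 0,"az": 0,"claw": 0.3},
])

```text
time_s: 16.15
eef_pos: [0.4699, 0.4005, 0.1783]
eef_rot: [0.713, 0.701, 0.0, -0.001]
contact_force: [-0.1, -0.9, -2.3]
finger_gap: 0.614
finger_force: 63.3
```

```bash
python3 - <<'E'
from h import *
plan(.471,.399,.040)
E
```

```text
t 16.15 pos [0.4699 0.4005 0.1783] shift cm [-0.17  0.14 13.83] turn [-0.002 -0.002  0.004] F [-0.14 -0.95 -2.31] gap 0.614 q [-0.7   0.85 -0.12  1.4   0.11  0.9  -0.87]
```

jog_arm([
  {"dx": 0,"dy": 0,"dz": 3,"ax": 0,"ay": 0,"az": 0,"claw": 0.3},
  {"dx": 0,"dy": 0,"dz": 4,"ax": 0,"ay": 0,"az": 0,"claw": 0.3},
  {"dx": 0,"dy": 0,"dz": 3,"ax": 0,"ay": 0,"az": 0,"claw": 0.3},
  {"dx": 0,"dy": 0,"dz": 2,"ax": 0,"ay": 0,"az": 0,"claw": 0.3},
  {"dx": 0,"dy": 0,"dz": 1.5,"ax": 0,"ay": 0,"az": 0,"claw": 0.3},
  {"dx": 0,"dy": 0,"dz": 0.2,"ax": 0,"ay": 0,"az": 0,"claw": 0.3},
  {"dx": 0,"dy": 0,"dz": 0.1,"ax": 0,"ay": 0,"az": 0,"claw": 0.3},
  {"dx": 0,"dy": 0,"dz": 0,"ax": 0,"ay": 0,"az": 0,"claw": 0.3},
])

```text
time_s: 16.95
eef_pos: [0.4721, 0.3967, 0.0419]
eef_rot: [0.715, 0.7, 0.001, -0.0]
contact_force: [-0.5, -0.5, -1.5]
finger_gap: 0.61
finger_force: 63.1
```

jog_arm([
  {"dx": 0,"dy": 0,"dz": 0.1,"ax": 0,"ay": 0,"az": 0,"claw": 0.3},
  {"dx": 0,"dy": 0,"dz": 0.1,"ax": 0,"ay": 0,"az": 0,"claw": 0.3},
  {"dx": 0,"dy": 0,"dz": 0,"ax": 0,"ay": 0,"az": 0,"claw": 0.3},
])

```text
time_s: 17.25
eef_pos: [0.4721, 0.3967, 0.0403]
eef_rot: [0.715, 0.7, 0.001, 0.0]
contact_force: [-2.7, -3.4, 15.5]
finger_gap: 0.611
finger_force: 65.2
```

jog_arm([
  {"dx": 0,"dy": 0,"dz": -0.06,"ax": 0,"ay": 0,"az": 0,"claw": 0.3},
  {"dx": 0,"dy": 0,"dz": 0,"ax": 0,"ay": 0,"az": 0,"claw": 0.7},
  {"dx": 0,"dy": 0,"dz": 0,"ax": 0,"ay": 0,"az": 0,"claw": 0.9},
  {"dx": 0,"dy": 0,"dz": 0,"ax": 0,"ay": 0,"az": 0,"claw": 1},
  {"dx": 0,"dy": 0,"dz": 0,"ax": 0,"ay": 0,"az": 0,"claw": 1},
  {"dx": 0,"dy": 0,"dz": 0,"ax": 0,"ay": 0,"az": 0,"claw": 1},
  {"dx": 0,"dy": 0,"dz": -2,"ax": 0,"ay": 0,"az": 0,"claw": 1},
  {"dx": 0,"dy": 0,"dz": -3,"ax": 0,"ay": 0,"az": 0,"claw": 1},
  {"dx": 0,"dy": 0,"dz": -4,"ax": 0,"ay": 0,"az": 0,"claw": 1},
  {"dx": 0,"dy": 0,"dz": -4,"ax": 0,"ay": 0,"az": 0,"claw": 1},
  {"dx": 0,"dy": 0,"dz": -2,"ax": 0,"ay": 0,"az": 0,"claw": 1},
])

```text
time_s: 18.35
eef_pos: [0.4723, 0.3969, 0.1929]
eef_rot: [0.715, 0.7, 0.002, 0.0]
contact_force: [0.1, -0.0, -0.4]
finger_gap: 1.0
finger_force: 0.0
```

```bash
python3 - <<'E'
from h import *
plan(.549,-.358,.19)
f=grab('scene','s7');W=cloud(f);X,Y,Z=W[...,0],W[...,1],W[...,2]
for c in((.472,.397),(.549,-.355)):
    m=(np.hypot(X-c[0],Y-c[1])<.06)&(Z>.045)&(Z<.06); print(m.sum(),np.c_[X[m],Y[m],Z[m]].mean(0).round(4),cv2.minEnclosingCircle(np.c_[X[m],Y[m]].astype(np.float32)*1000))
E
```

```text
t 18.35 pos [0.4723 0.3969 0.1929] shift cm [-75.31   9.26   0.12] turn [ 0.002 -0.003 -0.   ] F [ 0.08 -0.04 -0.42] gap 1.0 q [-0.69  0.83 -0.12  1.39  0.11  0.93 -0.87]
291 [0.4682 0.3979 0.0501] ((468.0040283203125, 396.42205810546875), 27.869091033935547)
52 [ 0.552  -0.3489  0.0473] ((550.6884765625, -353.6743469238281), 26.46039581298828)
```

The light piston stands upright in the tray at (0.468, 0.397). Before going for the other one I'll check the toolbox's extent near the path.

```bash
python3 - <<'E'
from h import *
for t in('s0','d0'):
    W=cloud(load(t));X,Y,Z=W[...,0],W[...,1],W[...,2]
    m=(Z>.06)&(Z<.4)&(X>.52)&(X<.8)&(Y<.1)&(Y>-.5)
    print(np.nanpercentile(X[m],[1,50]),np.nanpercentile(Y[m],[1,50]),Z[m].max())
E
```

```text
[0.63198804 0.66830147] [-0.23631684 -0.05107992] 0.22929854468298572
[0.63168608 0.67761598] [-0.23842559 -0.04825121] 0.23094250439171926
```

jog_arm([
  {"dx": -2,"dy": 0,"dz": 0,"ax": 0,"ay": 0,"az": 0,"claw": 1},
  {"dx": -4,"dy": 0,"dz": 0,"ax": 0,"ay": 0,"az": 0,"claw": 1},
  {"dx": -4.5,"dy": 0.1,"dz": 0,"ax": 0,"ay": 0,"az": 0,"claw": 1},
  {"dx": -4.5,"dy": 0.1,"dz": 0,"ax": 0,"ay": 0,"az": 0,"claw": 1},
  {"dx": -4.5,"dy": 0.1,"dz": 0,"ax": 0,"ay": 0,"az": 0,"claw": 1},
  {"dx": -4.5,"dy": 0.1,"dz": 0,"ax": 0,"ay": 0,"az": 0,"claw": 1},
  {"dx": -4.5,"dy": 0.1,"dz": 0,"ax": 0,"ay": 0,"az": 0,"claw": 1},
  {"dx": -4.5,"dy": 0.1,"dz": 0,"ax": 0,"ay": 0,"az": 0,"claw": 1},
  {"dx": -4.5,"dy": 0.1,"dz": 0,"ax": 0,"ay": 0,"az": 0,"claw": 1},
  {"dx": -4.5,"dy": 0.1,"dz": 0,"ax": 0,"ay": 0,"az": 0,"claw": 1},
  {"dx": -4.5,"dy": 0.1,"dz": 0,"ax": 0,"ay": 0,"az": 0,"claw": 1},
  {"dx": -4.5,"dy": 0.1,"dz": 0,"ax": 0,"ay": 0,"az": 0,"claw": 1},
])

```text
time_s: 19.6
eef_pos: [0.4708, -0.1155, 0.1894]
eef_rot: [0.714, 0.7, 0.0, -0.0]
contact_force: [0.9, 0.7, -0.6]
finger_gap: 0.999
finger_force: 0.0
```

```bash
python3 - <<'E'
from h import *
plan(.549,-.356,.15)
E
```

```text
t 19.6 pos [ 0.4708 -0.1155  0.1894] shift cm [-23.88   8.33   3.94] turn [ 0. -0. -0.] F [ 0.89  0.71 -0.56] gap 0.999 q [ 0.31  0.66 -0.24  1.87  0.25  0.64 -0.1 ]
```

jog_arm([
  {"dx": -3,"dy": 0.5,"dz": 0,"ax": 0,"ay": 0,"az": 0,"claw": 1},
  {"dx": -4,"dy": 1,"dz": 0,"ax": 0,"ay": 0,"az": 0,"claw": 1},
  {"dx": -4,"dy": 1.5,"dz": 0,"ax": 0,"ay": 0,"az": 0,"claw": 1},
  {"dx": -4,"dy": 1.5,"dz": 0.5,"ax": 0,"ay": 0,"az": 0,"claw": 1},
  {"dx": -4,"dy": 2,"dz": 1,"ax": 0,"ay": 0,"az": 0,"claw": 1},
  {"dx": -3.5,"dy": 1.3,"dz": 1.5,"ax": 0,"ay": 0,"az": 0,"claw": 1},
  {"dx": -1.4,"dy": 0.5,"dz": 1,"ax": 0,"ay": 0,"az": 0,"claw": 1},
  {"dx": 0,"dy": 0,"dz": 0,"ax": 0,"ay": 0,"az": 0,"claw": 1},
  {"dx": 0,"dy": 0,"dz": 0,"ax": 0,"ay": 0,"az": 0,"claw": 1},
])

```text
time_s: 20.5
eef_pos: [0.5489, -0.3538, 0.1492]
eef_rot: [0.714, 0.7, 0.0, -0.0]
contact_force: [-0.9, -0.1, 0.9]
finger_gap: 1.003
finger_force: 0.0
```

```bash
python3 - <<'E'
from h import *
plan(.549,-.356,.030)
f=grab('wrist','w3');W=cloud(f);X,Y,Z=W[...,0],W[...,1],W[...,2]
c=(.55,-.356)
m=(np.hypot(X-c[0],Y-c[1])<.05)&(Z>.043)&(Z<.054)
if m.sum()>5: print(cv2.minEnclosingCircle(np.stack([X[m],Y[m]],-1).astype(np.float32)*1000),m.sum())
E
```

```text
t 20.5 pos [ 0.5489 -0.3538  0.1492] shift cm [-0.23  0.02 11.92] turn [-0.    -0.001 -0.   ] F [-0.87 -0.14  0.89] gap 1.003 q [ 0.64  0.95 -0.28  1.27  0.28  0.97  0.29]
((553.9845581054688, -358.2124328613281), 26.336454391479492) 4481
```

jog_arm([
  {"dx": -0.2,"dy": 0.1,"dz": 2,"ax": 0,"ay": 0,"az": 0,"claw": 1},
  {"dx": 0,"dy": 0,"dz": 3,"ax": 0,"ay": 0,"az": 0,"claw": 1},
  {"dx": 0,"dy": 0,"dz": 3,"ax": 0,"ay": 0,"az": 0,"claw": 1},
  {"dx": 0,"dy": 0,"dz": 2,"ax": 0,"ay": 0,"az": 0,"claw": 1},
  {"dx": 0,"dy": 0,"dz": 1.6,"ax": 0,"ay": 0,"az": 0,"claw": 1},
  {"dx": 0,"dy": 0,"dz": 0,"ax": 0,"ay": 0,"az": 0,"claw": 1},
  {"dx": 0,"dy": 0,"dz": 0,"ax": 0,"ay": 0,"az": 0,"claw": 0.4},
  {"dx": 0,"dy": 0,"dz": 0,"ax": 0,"ay": 0,"az": 0,"claw": 0.3},
  {"dx": 0,"dy": 0,"dz": 0,"ax": 0,"ay": 0,"az": 0,"claw": 0.3},
  {"dx": 0,"dy": 0,"dz": 0,"ax": 0,"ay": 0,"az": 0,"claw": 0.3},
  {"dx": 0,"dy": 0,"dz": 0,"ax": 0,"ay": 0,"az": 0,"claw": 0.3},
])

```text
time_s: 21.65
eef_pos: [0.5508, -0.3566, 0.0353]
eef_rot: [0.715, 0.7, 0.0, 0.001]
contact_force: [-1.7, 0.7, 13.3]
finger_gap: 0.613
finger_force: 61.3
```

jog_arm([
  {"dx": 0,"dy": 0,"dz": -2,"ax": 0,"ay": 0,"az": 0,"claw": 0.3},
  {"dx": 0,"dy": 0,"dz": -4,"ax": 0,"ay": 0,"az": 0,"claw": 0.3},
  {"dx": 0,"dy": 0,"dz": -4,"ax": 0,"ay": 0,"az": 0,"claw": 0.3},
  {"dx": 0,"dy": 0,"dz": -3,"ax": 0,"ay": 0,"az": 0,"claw": 0.3},
  {"dx": 0,"dy": 0,"dz": 0,"ax": 0,"ay": 0,"az": 0,"claw": 0.3},
  {"dx": 0,"dy": 0,"dz": 0,"ax": 0,"ay": 0,"az": 0,"claw": 0.3},
])

```text
time_s: 22.25
eef_pos: [0.55, -0.3564, 0.1639]
eef_rot: [0.715, 0.7, 0.0, 0.0]
contact_force: [0.1, -0.6, -2.9]
finger_gap: 0.61
finger_force: 64.0
```

```bash
python3 - <<'E'
from h import *
plan(.4765,-.040,.165)
E
```

```text
t 22.25 pos [ 0.55   -0.3564  0.1639] shift cm [31.48 -8.01 -0.12] turn [ 0.001  0.    -0.   ] F [ 0.14 -0.64 -2.94] gap 0.61 q [ 0.65  0.93 -0.29  1.25  0.27  1.    0.3 ]
```

jog_arm([
  {"dx": 2,"dy": -0.5,"dz": -1,"ax": 0,"ay": 0,"az": 0,"claw": 0.3},
  {"dx": 3.5,"dy": -1,"dz": 0,"ax": 0,"ay": 0,"az": 0,"claw": 0.3},
  {"dx": 4,"dy": -1,"dz": 0,"ax": 0,"ay": 0,"az": 0,"claw": 0.3},
  {"dx": 4,"dy": -1,"dz": 0,"ax": 0,"ay": 0,"az": 0,"claw": 0.3},
  {"dx": 4,"dy": -1,"dz": 0,"ax": 0,"ay": 0,"az": 0,"claw": 0.3},
  {"dx": 4,"dy": -1,"dz": 0,"ax": 0,"ay": 0,"az": 0,"claw": 0.3},
  {"dx": 4,"dy": -1,"dz": 0,"ax": 0,"ay": 0,"az": 0,"claw": 0.3},
  {"dx": 3.5,"dy": -1,"dz": 0,"ax": 0,"ay": 0,"az": 0,"claw": 0.3},
  {"dx": 2.5,"dy": -0.5,"dz": 0,"ax": 0,"ay": 0,"az": 0,"claw": 0.3},
  {"dx": 0,"dy": 0,"dz": 0,"ax": 0,"ay": 0,"az": 0,"claw": 0.3},
  {"dx": 0,"dy": 0,"dz": 0,"ax": 0,"ay": 0,"az": 0,"claw": 0.3},
])

```text
time_s: 23.35
eef_pos: [0.4763, -0.0397, 0.1729]
eef_rot: [0.714, 0.7, -0.0, -0.0]
contact_force: [-0.3, -0.4, -2.3]
finger_gap: 0.609
finger_force: 64.0
```

```bash
python3 - <<'E'
from h import *
plan(.4765,-.042,.108)
E
```

```text
t 23.35 pos [ 0.4763 -0.0397  0.1729] shift cm [-0.23  0.03  6.49] turn [-0.001  0.     0.001] F [-0.32 -0.43 -2.34] gap 0.609 q [ 0.13  0.68 -0.21  1.91  0.24  0.57 -0.25]
```

jog_arm([
  {"dx": -0.1,"dy": 0,"dz": 2,"ax": 0,"ay": 0,"az": 0,"claw": 0.3},
  {"dx": 0,"dy": 0,"dz": 2,"ax": 0,"ay": 0,"az": 0,"claw": 0.3},
  {"dx": 0,"dy": 0,"dz": 1.5,"ax": 0,"ay": 0,"az": 0,"claw": 0.3},
  {"dx": 0,"dy": 0,"dz": 0.7,"ax": 0,"ay": 0,"az": 0,"claw": 0.3},
  {"dx": 0,"dy": 0,"dz": 0.3,"ax": 0,"ay": 0,"az": 0,"claw": 0.3},
  {"dx": 0,"dy": 0,"dz": 0,"ax": 0,"ay": 0,"az": 0,"claw": 0.3},
  {"dx": 0,"dy": 0,"dz": 0,"ax": 0,"ay": 0,"az": 0,"claw": 0.3},
])

```text
time_s: 24.05
eef_pos: [0.4768, -0.0409, 0.109]
eef_rot: [0.715, 0.7, 0.0, 0.0]
contact_force: [0.2, -0.7, -3.1]
finger_gap: 0.609
finger_force: 64.0
```

jog_arm([
  {"dx": 0,"dy": 0,"dz": 0.1,"ax": 0,"ay": 0,"az": 0,"claw": 0.3},
  {"dx": 0,"dy": 0,"dz": 0,"ax": 0,"ay": 0,"az": 0,"claw": 0.3},
  {"dx": 0,"dy": 0,"dz": 0,"ax": 0,"ay": 0,"az": 0,"claw": 0.3},
])

```text
time_s: 24.35
eef_pos: [0.4767, -0.0408, 0.1077]
eef_rot: [0.715, 0.7, 0.0, 0.0]
contact_force: [-0.5, -0.4, -3.2]
finger_gap: 0.608
finger_force: 64.0
```

jog_arm([
  {"dx": 0,"dy": 0,"dz": 0.1,"ax": 0,"ay": 0,"az": 0,"claw": 0.3},
  {"dx": 0,"dy": 0,"dz": 0,"ax": 0,"ay": 0,"az": 0,"claw": 0.3},
  {"dx": 0,"dy": 0,"dz": 0,"ax": 0,"ay": 0,"az": 0,"claw": 0.3},
])

```text
time_s: 24.65
eef_pos: [0.4766, -0.0407, 0.1065]
eef_rot: [0.714, 0.7, -0.0, -0.0]
contact_force: [0.3, 1.0, -1.9]
finger_gap: 0.606
finger_force: 64.0
```

jog_arm([
  {"dx": 0,"dy": 0,"dz": 0.1,"ax": 0,"ay": 0,"az": 0,"claw": 0.3},
  {"dx": 0,"dy": 0,"dz": 0,"ax": 0,"ay": 0,"az": 0,"claw": 0.3},
  {"dx": 0,"dy": 0,"dz": 0,"ax": 0,"ay": 0,"az": 0,"claw": 0.3},
])

```text
time_s: 24.95
eef_pos: [0.4766, -0.0407, 0.1055]
eef_rot: [0.714, 0.7, -0.0, -0.0]
contact_force: [-0.3, 0.1, -2.3]
finger_gap: 0.612
finger_force: 64.0
```

jog_arm([
  {"dx": 0,"dy": 0,"dz": 0.1,"ax": 0,"ay": 0,"az": 0,"claw": 0.3},
  {"dx": 0,"dy": 0,"dz": 0,"ax": 0,"ay": 0,"az": 0,"claw": 0.3},
  {"dx": 0,"dy": 0,"dz": 0,"ax": 0,"ay": 0,"az": 0,"claw": 0.3},
])

```text
time_s: 25.25
eef_pos: [0.4766, -0.0407, 0.1045]
eef_rot: [0.714, 0.7, -0.0, -0.0]
contact_force: [-0.3, -0.2, -1.6]
finger_gap: 0.611
finger_force: 64.0
```

jog_arm([
  {"dx": -0.2,"dy": 0,"dz": 0,"ax": 0,"ay": 0,"az": 0,"claw": 0.3},
  {"dx": -0.3,"dy": 0,"dz": 0,"ax": 0,"ay": 0,"az": 0,"claw": 0.3},
  {"dx": -0.2,"dy": 0,"dz": 0,"ax": 0,"ay": 0,"az": 0,"claw": 0.3},
  {"dx": -0.1,"dy": 0,"dz": 0,"ax": 0,"ay": 0,"az": 0,"claw": 0.3},
  {"dx": 0,"dy": 0,"dz": 0,"ax": 0,"ay": 0,"az": 0,"claw": 0.3},
  {"dx": 0,"dy": 0,"dz": 0,"ax": 0,"ay": 0,"az": 0,"claw": 0.3},
])

```text
time_s: 25.85
eef_pos: [0.4764, -0.0487, 0.1045]
eef_rot: [0.714, 0.7, 0.0, -0.0]
contact_force: [0.2, 0.2, -3.0]
finger_gap: 0.614
finger_force: 64.0
```

jog_arm([
  {"dx": -0.1,"dy": 0,"dz": 0,"ax": 0,"ay": 0,"az": 0,"claw": 0.3},
  {"dx": 0,"dy": 0,"dz": 0,"ax": 0,"ay": 0,"az": 0,"claw": 0.3},
  {"dx": 0,"dy": 0,"dz": 0,"ax": 0,"ay": 0,"az": 0,"claw": 0.3},
])

```text
time_s: 26.15
eef_pos: [0.4764, -0.0497, 0.1045]
eef_rot: [0.714, 0.7, 0.0, -0.0]
contact_force: [0.6, 0.3, -1.7]
finger_gap: 0.61
finger_force: 64.0
```

jog_arm([
  {"dx": -0.1,"dy": 0,"dz": 0,"ax": 0,"ay": 0,"az": 0,"claw": 0.3},
  {"dx": 0,"dy": 0,"dz": 0,"ax": 0,"ay": 0,"az": 0,"claw": 0.3},
  {"dx": 0,"dy": 0,"dz": 0,"ax": 0,"ay": 0,"az": 0,"claw": 0.3},
])

```text
time_s: 26.45
eef_pos: [0.4764, -0.0508, 0.1045]
eef_rot: [0.715, 0.7, 0.0, -0.0]
contact_force: [0.2, -0.0, -2.3]
finger_gap: 0.612
finger_force: 64.0
```

jog_arm([
  {"dx": -0.1,"dy": 0,"dz": 0,"ax": 0,"ay": 0,"az": 0,"claw": 0.3},
  {"dx": 0,"dy": 0,"dz": 0,"ax": 0,"ay": 0,"az": 0,"claw": 0.3},
  {"dx": 0,"dy": 0,"dz": 0,"ax": 0,"ay": 0,"az": 0,"claw": 0.3},
])

```text
time_s: 26.75
eef_pos: [0.4764, -0.0517, 0.1045]
eef_rot: [0.715, 0.7, 0.0, -0.0]
contact_force: [0.1, 0.0, -2.2]
finger_gap: 0.613
finger_force: 64.0
```

jog_arm([
  {"dx": -0.05,"dy": 0,"dz": 0,"ax": 0,"ay": 0,"az": 0,"claw": 0.3},
  {"dx": 0,"dy": 0,"dz": 0,"ax": 0,"ay": 0,"az": 0,"claw": 0.3},
  {"dx": 0,"dy": 0,"dz": 0,"ax": 0,"ay": 0,"az": 0,"claw": 0.3},
])

```text
time_s: 27.05
eef_pos: [0.4764, -0.0522, 0.1045]
eef_rot: [0.714, 0.7, 0.0, -0.0]
contact_force: [0.2, -0.1, -2.1]
finger_gap: 0.61
finger_force: 64.0
```

jog_arm([
  {"dx": -0.05,"dy": 0,"dz": 0,"ax": 0,"ay": 0,"az": 0,"claw": 0.3},
  {"dx": 0,"dy": 0,"dz": 0,"ax": 0,"ay": 0,"az": 0,"claw": 0.3},
  {"dx": 0,"dy": 0,"dz": 0,"ax": 0,"ay": 0,"az": 0,"claw": 0.3},
])

```text
time_s: 27.35
eef_pos: [0.4763, -0.0527, 0.1045]
eef_rot: [0.715, 0.7, 0.0, -0.0]
contact_force: [-0.2, 0.1, -2.3]
finger_gap: 0.611
finger_force: 64.0
```

jog_arm([
  {"dx": -0.1,"dy": 0,"dz": 0,"ax": 0,"ay": 0,"az": 0,"claw": 0.3},
  {"dx": 0,"dy": 0,"dz": 0,"ax": 0,"ay": 0,"az": 0,"claw": 0.3},
  {"dx": 0,"dy": 0,"dz": 0,"ax": 0,"ay": 0,"az": 0,"claw": 0.3},
])

```text
time_s: 27.65
eef_pos: [0.4763, -0.0538, 0.1045]
eef_rot: [0.715, 0.7, 0.0, -0.0]
contact_force: [0.5, 0.3, -2.7]
finger_gap: 0.607
finger_force: 64.0
```

jog_arm([
  {"dx": -0.05,"dy": 0,"dz": 0,"ax": 0,"ay": 0,"az": 0,"claw": 0.3},
  {"dx": 0,"dy": 0,"dz": 0,"ax": 0,"ay": 0,"az": 0,"claw": 0.3},
  {"dx": 0,"dy": 0,"dz": 0,"ax": 0,"ay": 0,"az": 0,"claw": 0.3},
])

```text
time_s: 27.95
eef_pos: [0.4763, -0.0539, 0.1045]
eef_rot: [0.714, 0.7, 0.0, -0.0]
contact_force: [0.2, 6.1, -3.0]
finger_gap: 0.611
finger_force: 64.1
```

Home against the stop, 6.1 N as predicted. Easing off, lowering slightly and letting go.

jog_arm([
  {"dx": 0.03,"dy": 0,"dz": 0.04,"ax": 0,"ay": 0,"az": 0,"claw": 0.3},
  {"dx": 0,"dy": 0,"dz": 0,"ax": 0,"ay": 0,"az": 0,"claw": 0.3},
  {"dx": 0,"dy": 0,"dz": 0,"ax": 0,"ay": 0,"az": 0,"claw": 0.3},
])

```text
time_s: 28.25
eef_pos: [0.4763, -0.0539, 0.1041]
eef_rot: [0.714, 0.7, 0.0, -0.0]
contact_force: [0.1, 4.3, -0.5]
finger_gap: 0.604
finger_force: 64.0
```

jog_arm([
  {"dx": 0,"dy": 0,"dz": 0,"ax": 0,"ay": 0,"az": 0,"claw": 0.7},
  {"dx": 0,"dy": 0,"dz": 0,"ax": 0,"ay": 0,"az": 0,"claw": 0.8},
  {"dx": 0,"dy": 0,"dz": 0,"ax": 0,"ay": 0,"az": 0,"claw": 1},
  {"dx": 0,"dy": 0,"dz": 0,"ax": 0,"ay": 0,"az": 0,"claw": 1},
  {"dx": 0,"dy": 0,"dz": 0,"ax": 0,"ay": 0,"az": 0,"claw": 1},
  {"dx": 0,"dy": 0,"dz": 0,"ax": 0,"ay": 0,"az": 0,"claw": 1},
  {"dx": 0,"dy": 0,"dz": -1,"ax": 0,"ay": 0,"az": 0,"claw": 1},
  {"dx": 0,"dy": 0,"dz": -3,"ax": 0,"ay": 0,"az": 0,"claw": 1},
  {"dx": 0,"dy": 0,"dz": -4,"ax": 0,"ay": 0,"az": 0,"claw": 1},
  {"dx": 0,"dy": 0,"dz": -4,"ax": 0,"ay": 0,"az": 0,"claw": 1},
  {"dx": 0,"dy": 0,"dz": -2,"ax": 0,"ay": 0,"az": 0,"claw": 1},
])

```text
time_s: 29.35
eef_pos: [0.4767, -0.0539, 0.2478]
eef_rot: [0.714, 0.7, 0.001, 0.001]
contact_force: [0.3, 0.1, 0.3]
finger_gap: 0.999
finger_force: 0.0
```

jog_arm([
  {"dx": 0,"dy": -1,"dz": 0,"ax": 0,"ay": 0,"az": 0,"claw": 1},
  {"dx": 0,"dy": -2,"dz": 0,"ax": 0,"ay": 0,"az": 0,"claw": 1},
  {"dx": 0,"dy": -2,"dz": 0,"ax": 0,"ay": 0,"az": 0,"claw": 1},
  {"dx": 0,"dy": 0,"dz": 0,"ax": 0,"ay": 0,"az": 0,"claw": 1},
  {"dx": 0,"dy": 0,"dz": 0,"ax": 0,"ay": 0,"az": 0,"claw": 1},
  {"dx": 0,"dy": 0,"dz": 0,"ax": 0,"ay": 0,"az": 0,"claw": 1},
  {"dx": 0,"dy": 0,"dz": 0,"ax": 0,"ay": 0,"az": 0,"claw": 1},
  {"dx": 0,"dy": 0,"dz": 0,"ax": 0,"ay": 0,"az": 0,"claw": 1},
  {"dx": 0,"dy": 0,"dz": 0,"ax": 0,"ay": 0,"az": 0,"claw": 1},
  {"dx": 0,"dy": 0,"dz": 0,"ax": 0,"ay": 0,"az": 0,"claw": 1},
])

```text
time_s: 30.35
eef_pos: [0.4264, -0.0529, 0.2441]
eef_rot: [0.714, 0.7, -0.0, -0.0]
contact_force: [0.0, -1.1, 0.5]
finger_gap: 1.001
finger_force: 0.0
```

```bash
python3 - <<'E'
from h import *
plan(.4763,-.0535,.2)
f,X,Y,Z=tilt('s8')
f2=grab('side','d8')
cv2.imwrite('pics/c4.png',np.hstack([cv2.resize(f['frame'][150:330,180:400,::-1],(400,327),interpolation=cv2.INTER_CUBIC),cv2.resize(f2['frame'][180:240,280:360,::-1],(400,327),interpolation=cv2.INTER_CUBIC)]))
m=(np.hypot(X-.47,Y-.397)<.06)&(Z>.045)&(Z<.06); print(m.sum(),np.c_[X[m],Y[m],Z[m]].mean(0).round(4))
E
```

```text
t 30.35 pos [ 0.4264 -0.0529  0.2441] shift cm [0.04 4.99 4.4 ] turn [-0. -0. -0.] F [ 0.01 -1.06  0.49] gap 1.001 q [ 0.22  0.51 -0.27  1.97  0.2   0.69 -0.2 ]
pan z inner 0.0604 290 outer 0.0485 38
290 [0.4682 0.3973 0.0501]
```

View pics/c4.png

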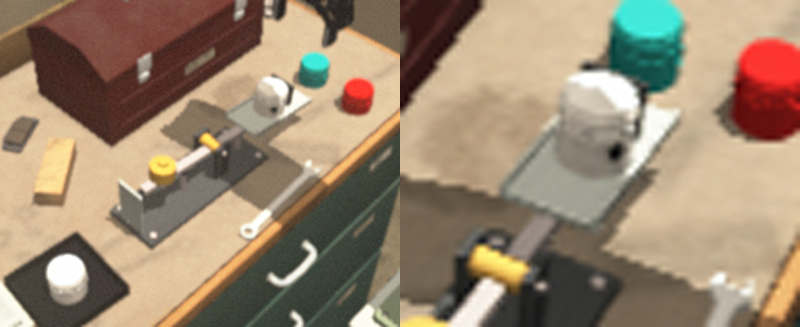

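The beam is dipped: the outer pan is at 0.0485, down from 0.069, which is about 0.10 rad. The heavy piston sits at the stop (crop 270,95) and the light one is in the tray (crop 68,278). I'll move the wrist camera over the pan to check the gap at the stop.

jog_arm([
  {"dx": -2,"dy": 1,"dz": 0,"ax": 0,"ay": 0,"az": 0,"claw": 1},
  {"dx": -3,"dy": 2,"dz": 0,"ax": 0,"ay": 0,"az": 0,"claw": 1},
  {"dx": -3,"dy": 2,"dz": 0,"ax": 0,"ay": 0,"az": 0,"claw": 1},
  {"dx": -2,"dy": 0,"dz": 0,"ax": 0,"ay": 0,"az": 0,"claw": 1},
  {"dx": 0,"dy": 0,"dz": 0,"ax": 0,"ay": 0,"az": 0,"claw": 1},
  {"dx": 0,"dy": 0,"dz": 0,"ax": 0,"ay": 0,"az": 0,"claw": 1},
])

```text
time_s: 31.05
eef_pos: [0.4741, -0.1536, 0.244]
eef_rot: [0.715, 0.7, 0.0, -0.0]
contact_force: [-0.4, 0.9, 0.2]
finger_gap: 0.998
finger_force: 0.0
```

```bash
python3 - <<'E'
from h import *
f=grab('wrist','w9');W=cloud(f);X,Y,Z=W[...,0],W[...,1],W[...,2]
m=(Z>.085)&(Z<.115)&(abs(X-.481)<.035)&(Y<0)&(Y>-.12)
v,u=np.nonzero(m);print(u.min(),u.max(),v.min(),v.max())
g=f['frame'].mean(2)
mid=abs(X-np.median(X[m]))<.004
for lo in np.arange(-.1,-.02,.003):
    k=m&mid&(Y>=lo)&(Y<lo+.003)
    if k.sum(): print(round(lo,3),k.sum(),Z[k].mean().round(4),g[k].mean().round())
y0,x0=int((v.min()+v.max())/2),int((u.min()+u.max())/2)
cv2.imwrite('pics/c5.png',cv2.resize(f['frame'][max(0,y0-75):y0+75,max(0,x0-100):x0+100,::-1],(800,600),interpolation=cv2.INTER_CUBIC))
E
```

```text
243 320 17 109
-0.094 43 0.0969 54.0
-0.091 45 0.0975 40.0
-0.088 44 0.0957 48.0
-0.085 53 0.1 122.0
-0.082 55 0.1004 134.0
-0.079 51 0.1008 132.0
-0.076 56 0.1013 132.0
-0.073 58 0.1019 133.0
-0.07 48 0.1024 127.0
-0.067 56 0.1028 125.0
-0.064 55 0.1032 126.0
-0.061 44 0.1037 129.0
-0.058 59 0.1038 134.0
-0.055 60 0.1039 133.0
-0.052 59 0.1039 136.0
-0.049 60 0.1042 136.0
-0.046 60 0.1043 138.0
-0.043 58 0.1043 132.0
-0.04 61 0.1045 135.0
-0.037 48 0.1034 121.0
-0.034 12 0.0998 95.0
```

View pics/c5.png

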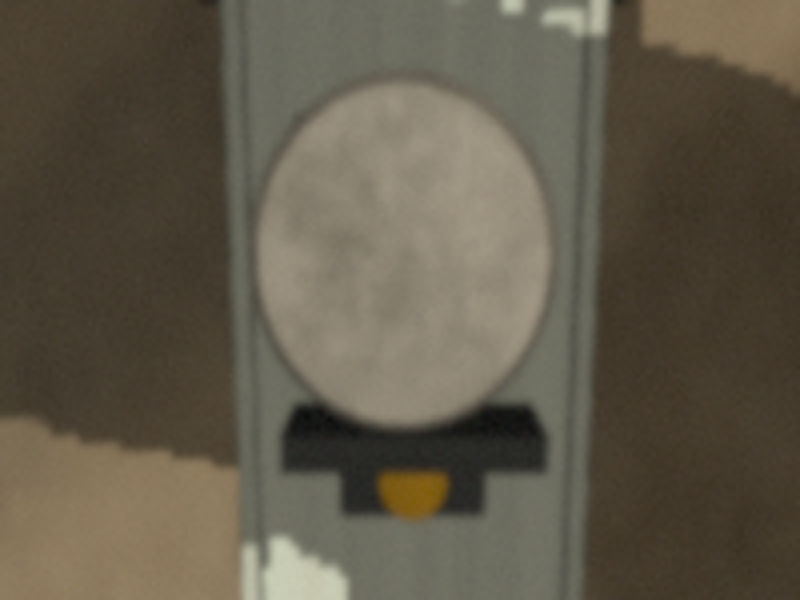

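The top-down view shows the piston's lower edge at crop v≈430, very near the stop's face edge at v≈438. That is close to the tolerance, so I'll measure the gap properly.

```bash
python3 - <<'E'
from h import *
f=load('w9');g=f['frame'].mean(2);W=cloud(f)
print('cam',f['cam_to_world'][:3,3].round(3))
for u0,u1,n in((273,284,'centre'),(254,260,'left'),(302,308,'right')):
    print(n,[(v,int(g[v,u0:u1].mean()),*(np.round(np.nanmedian(W[v,u0:u1,1:],0)*1000,1))) for v in range(88,114)])
E
```

```text
cam [ 0.477 -0.071  0.377]
centre [(88, 132, np.float64(-78.6), np.float64(100.7)), (89, 132, np.float64(-79.2), np.float64(101.1)), (90, 133, np.float64(-79.9), np.float64(100.6)), (91, 134, np.float64(-80.6), np.float64(100.2)), (92, 134, np.float64(-81.3), np.float64(99.9)), (93, 135, np.float64(-81.9), np.float64(100.5)), (94, 134, np.float64(-82.6), np.float64(100.2)), (95, 130, np.float64(-83.3), np.float64(99.7)), (96, 119, np.float64(-84.0), np.float64(100.1)), (97, 96, np.float64(-84.7), np.float64(98.9)), (98, 68, np.float64(-85.5), np.float64(96.0)), (99, 45, np.float64(-86.4), np.float64(92.7)), (100, 36, np.float64(-87.0), np.float64(95.4)), (101, 38, np.float64(-87.5), np.float64(97.5)), (102, 39, np.float64(-88.2), np.float64(97.5)), (103, 40, np.float64(-88.9), np.float64(97.4)), (104, 40, np.float64(-89.6), np.float64(97.2)), (105, 38, np.float64(-90.3), np.float64(97.3)), (106, 38, np.float64(-91.0), np.float64(97.0)), (107, 42, np.float64(-91.7), np.float64(96.7)), (108, 52, np.float64(-92.4), np.float64(96.9)), (109, 60, np.float64(-93.1), np.float64(97.4)), (110,
[... 1978 characters left out ...]
(-86.9), np.float64(90.6)), (100, 30, np.float64(-87.4), np.float64(94.9)), (101, 36, np.float64(-88.0), np.float64(97.3)), (102, 39, np.float64(-88.6), np.float64(97.3)), (103, 40, np.float64(-89.3), np.float64(98.3)), (104, 39, np.float64(-90.0), np.float64(97.4)), (105, 39, np.float64(-90.7), np.float64(97.5)), (106, 39, np.float64(-91.4), np.float64(97.4)), (107, 45, np.float64(-92.2), np.float64(96.8)), (108, 63, np.float64(-92.9), np.float64(96.9)), (109, 83, np.float64(-93.6), np.float64(97.1)), (110, 95, np.float64(-97.9), np.float64(52.6)), (111, 98, np.float64(-98.6), np.float64(52.9)), (112, 99, np.float64(-99.5), np.float64(52.1)), (113, 99, np.float64(-100.4), np.float64(52.2))]
```

The profile puts the gap at roughly 1.5–2.5 mm, which is too close to the limit. I'll nudge the piston home with the closed fingertips from the inner side.

jog_arm([
  {"dx": 2,"dy": 0,"dz": 0,"ax": 0,"ay": 0,"az": 0,"claw": 0},
  {"dx": 4,"dy": 0.1,"dz": 0,"ax": 0,"ay": 0,"az": 0,"claw": 0},
  {"dx": 4,"dy": 0.1,"dz": 0,"ax": 0,"ay": 0,"az": 0,"claw": 0},
  {"dx": 4,"dy": 0,"dz": 0,"ax": 0,"ay": 0,"az": 0,"claw": 0},
  {"dx": 2.4,"dy": 0,"dz": 0,"ax": 0,"ay": 0,"az": 0,"claw": 0},
  {"dx": 0,"dy": 0,"dz": 0,"ax": 0,"ay": 0,"az": 0,"claw": 0},
  {"dx": 0,"dy": 0,"dz": 4,"ax": 0,"ay": 0,"az": 0,"claw": 0},
  {"dx": 0,"dy": 0,"dz": 4,"ax": 0,"ay": 0,"az": 0,"claw": 0},
  {"dx": 0,"dy": 0,"dz": 3,"ax": 0,"ay": 0,"az": 0,"claw": 0},
  {"dx": 0,"dy": 0,"dz": 0,"ax": 0,"ay": 0,"az": 0,"claw": 0},
])

```text
time_s: 32.1
eef_pos: [0.4782, 0.01, 0.1318]
eef_rot: [0.714, 0.7, -0.002, -0.002]
contact_force: [-0.5, -0.2, 0.4]
finger_gap: -0.001
finger_force: 0.0
```

```bash
python3 - <<'E'
from h import *
plan(.4763,.006,.087)
E
```

```text
t 32.1 pos [0.4782 0.01   0.1318] shift cm [-0.41 -0.16  4.48] turn [-0.005  0.     0.   ] F [-0.47 -0.22  0.35] gap -0.001 q [ 0.01  0.76 -0.18  1.95  0.28  0.46 -0.39]
```

jog_arm([
  {"dx": 0,"dy": -0.1,"dz": 2,"ax": 0,"ay": 0,"az": 0,"claw": 0},
  {"dx": 0,"dy": 0,"dz": 1.8,"ax": 0,"ay": 0,"az": 0,"claw": 0},
  {"dx": 0,"dy": 0,"dz": 0.6,"ax": 0,"ay": 0,"az": 0,"claw": 0},
  {"dx": 0,"dy": 0,"dz": 0,"ax": 0,"ay": 0,"az": 0,"claw": 0},
  {"dx": -0.5,"dy": 0,"dz": 0,"ax": 0,"ay": 0,"az": 0,"claw": 0},
  {"dx": -0.5,"dy": 0,"dz": 0,"ax": 0,"ay": 0,"az": 0,"claw": 0},
  {"dx": -0.3,"dy": 0,"dz": 0,"ax": 0,"ay": 0,"az": 0,"claw": 0},
  {"dx": 0,"dy": 0,"dz": 0,"ax": 0,"ay": 0,"az": 0,"claw": 0},
])

```text
time_s: 32.9
eef_pos: [0.4785, -0.0037, 0.0905]
eef_rot: [0.715, 0.699, 0.0, 0.0]
contact_force: [0.4, -0.3, 0.5]
finger_gap: 0.001
finger_force: 0.0
```

jog_arm([
  {"dx": -0.1,"dy": 0,"dz": 0,"ax": 0,"ay": 0,"az": 0,"claw": 0},
  {"dx": -0.1,"dy": 0,"dz": 0,"ax": 0,"ay": 0,"az": 0,"claw": 0},
  {"dx": -0.1,"dy": 0,"dz": 0,"ax": 0,"ay": 0,"az": 0,"claw": 0},
  {"dx": 0,"dy": 0,"dz": 0,"ax": 0,"ay": 0,"az": 0,"claw": 0},
  {"dx": 0,"dy": 0,"dz": 0,"ax": 0,"ay": 0,"az": 0,"claw": 0},
])

```text
time_s: 33.4
eef_pos: [0.4783, -0.0059, 0.0901]
eef_rot: [0.714, 0.7, 0.0, -0.0]
contact_force: [-0.4, 0.4, 0.7]
finger_gap: 0.001
finger_force: 0.0
```

```bash
python3 - <<'E'
from h import *
plan(.4763,-.020,.087)
W=cloud(load('w9'));X,Y,Z=W[...,0],W[...,1],W[...,2]
m=(abs(X-.479)<.006)&(Z>.07)&(Z<.106)&(Y>-.05)&(Y<0)
for z in np.arange(.07,.106,.005):
    k=m&(Z>=z)&(Z<z+.005)
    if k.sum(): print(round(z,3),k.sum(),'Ymax',Y[k].max().round(4))
E
```

```text
t 33.4 pos [ 0.4783 -0.0059  0.0901] shift cm [-1.41 -0.17  0.31] turn [-0. -0. -0.] F [-0.45  0.45  0.67] gap 0.001 q [ 0.02  0.83 -0.14  1.98  0.31  0.35 -0.39]
0.095 14 Ymax -0.0334
0.1 392 Ymax -0.0337
0.105 63 Ymax -0.036
```

jog_arm([
  {"dx": -0.2,"dy": -0.1,"dz": 0.2,"ax": 0,"ay": 0,"az": 0,"claw": 0},
  {"dx": -0.2,"dy": 0,"dz": 0,"ax": 0,"ay": 0,"az": 0,"claw": 0},
  {"dx": -0.2,"dy": 0,"dz": 0,"ax": 0,"ay": 0,"az": 0,"claw": 0},
  {"dx": 0,"dy": 0,"dz": 0,"ax": 0,"ay": 0,"az": 0,"claw": 0},
  {"dx": 0,"dy": 0,"dz": 0,"ax": 0,"ay": 0,"az": 0,"claw": 0},
])

```text
time_s: 33.9
eef_pos: [0.4772, -0.012, 0.0881]
eef_rot: [0.715, 0.7, 0.0, -0.0]
contact_force: [-1.0, 0.2, -0.4]
finger_gap: -0.003
finger_force: 0.0
```

jog_arm([
  {"dx": -0.1,"dy": 0,"dz": 0,"ax": 0,"ay": 0,"az": 0,"claw": 0},
  {"dx": -0.1,"dy": 0,"dz": 0,"ax": 0,"ay": 0,"az": 0,"claw": 0},
  {"dx": 0,"dy": 0,"dz": 0,"ax": 0,"ay": 0,"az": 0,"claw": 0},
  {"dx": 0,"dy": 0,"dz": 0,"ax": 0,"ay": 0,"az": 0,"claw": 0},
])

```text
time_s: 34.3
eef_pos: [0.4772, -0.0139, 0.0881]
eef_rot: [0.715, 0.7, 0.0, -0.0]
contact_force: [-0.1, 0.3, 0.3]
finger_gap: 0.0
finger_force: 0.0
```

jog_arm([
  {"dx": -0.1,"dy": 0,"dz": 0,"ax": 0,"ay": 0,"az": 0,"claw": 0},
  {"dx": 0,"dy": 0,"dz": 0,"ax": 0,"ay": 0,"az": 0,"claw": 0},
  {"dx": 0,"dy": 0,"dz": 0,"ax": 0,"ay": 0,"az": 0,"claw": 0},
])

```text
time_s: 34.6
eef_pos: [0.4771, -0.015, 0.0881]
eef_rot: [0.715, 0.7, 0.0, -0.0]
contact_force: [-0.4, -0.6, 0.2]
finger_gap: 0.002
finger_force: 0.0
```

jog_arm([
  {"dx": -0.1,"dy": 0,"dz": 0,"ax": 0,"ay": 0,"az": 0,"claw": 0},
  {"dx": 0,"dy": 0,"dz": 0,"ax": 0,"ay": 0,"az": 0,"claw": 0},
  {"dx": 0,"dy": 0,"dz": 0,"ax": 0,"ay": 0,"az": 0,"claw": 0},
])

```text
time_s: 34.9
eef_pos: [0.4771, -0.016, 0.0881]
eef_rot: [0.715, 0.7, 0.0, -0.0]
contact_force: [0.4, 0.4, 0.3]
finger_gap: 0.002
finger_force: 0.0
```

jog_arm([
  {"dx": -0.1,"dy": 0,"dz": 0,"ax": 0,"ay": 0,"az": 0,"claw": 0},
  {"dx": 0,"dy": 0,"dz": 0,"ax": 0,"ay": 0,"az": 0,"claw": 0},
  {"dx": 0,"dy": 0,"dz": 0,"ax": 0,"ay": 0,"az": 0,"claw": 0},
])

```text
time_s: 35.2
eef_pos: [0.4771, -0.017, 0.0881]
eef_rot: [0.715, 0.7, 0.0, -0.0]
contact_force: [0.0, 0.7, -0.4]
finger_gap: 0.0
finger_force: 0.0
```

jog_arm([
  {"dx": -0.1,"dy": 0,"dz": 0,"ax": 0,"ay": 0,"az": 0,"claw": 0},
  {"dx": 0,"dy": 0,"dz": 0,"ax": 0,"ay": 0,"az": 0,"claw": 0},
  {"dx": 0,"dy": 0,"dz": 0,"ax": 0,"ay": 0,"az": 0,"claw": 0},
])

```text
time_s: 35.5
eef_pos: [0.4771, -0.018, 0.0881]
eef_rot: [0.715, 0.7, 0.0, -0.0]
contact_force: [0.2, -0.1, 0.2]
finger_gap: -0.002
finger_force: 0.0
```

jog_arm([
  {"dx": -0.1,"dy": 0,"dz": 0,"ax": 0,"ay": 0,"az": 0,"claw": 0},
  {"dx": 0,"dy": 0,"dz": 0,"ax": 0,"ay": 0,"az": 0,"claw": 0},
  {"dx": 0,"dy": 0,"dz": 0,"ax": 0,"ay": 0,"az": 0,"claw": 0},
])

```text
time_s: 35.8
eef_pos: [0.477, -0.019, 0.0881]
eef_rot: [0.715, 0.7, 0.0, -0.0]
contact_force: [-0.1, 1.0, -0.0]
finger_gap: 0.0
finger_force: 0.0
```

jog_arm([
  {"dx": -0.1,"dy": 0,"dz": 0,"ax": 0,"ay": 0,"az": 0,"claw": 0},
  {"dx": 0,"dy": 0,"dz": 0,"ax": 0,"ay": 0,"az": 0,"claw": 0},
  {"dx": 0,"dy": 0,"dz": 0,"ax": 0,"ay": 0,"az": 0,"claw": 0},
])

```text
time_s: 36.1
eef_pos: [0.477, -0.02, 0.0881]
eef_rot: [0.715, 0.7, 0.0, -0.0]
contact_force: [0.1, -0.2, -0.7]
finger_gap: 0.001
finger_force: 0.0
```

jog_arm([
  {"dx": -0.1,"dy": 0,"dz": 0,"ax": 0,"ay": 0,"az": 0,"claw": 0},
  {"dx": 0,"dy": 0,"dz": 0,"ax": 0,"ay": 0,"az": 0,"claw": 0},
  {"dx": 0,"dy": 0,"dz": 0,"ax": 0,"ay": 0,"az": 0,"claw": 0},
])

```text
time_s: 36.4
eef_pos: [0.477, -0.0207, 0.0881]
eef_rot: [0.714, 0.7, 0.0, -0.0]
contact_force: [0.5, 2.9, -0.6]
finger_gap: -0.002
finger_force: 1.7
```

jog_arm([
  {"dx": -0.05,"dy": 0,"dz": 0,"ax": 0,"ay": 0,"az": 0,"claw": 0},
  {"dx": 0,"dy": 0,"dz": 0,"ax": 0,"ay": 0,"az": 0,"claw": 0},
  {"dx": 0,"dy": 0,"dz": 0,"ax": 0,"ay": 0,"az": 0,"claw": 0},
])

```text
time_s: 36.7
eef_pos: [0.4771, -0.0208, 0.0881]
eef_rot: [0.714, 0.7, 0.0, -0.0]
contact_force: [-0.4, 6.9, -0.2]
finger_gap: 0.002
finger_force: 3.3
```

The fingertips feel it rigid at 6.9 N, well above sliding friction, so it's home. Backing off and retreating upward.

jog_arm([
  {"dx": 0.2,"dy": 0,"dz": 0,"ax": 0,"ay": 0,"az": 0,"claw": 0},
  {"dx": 0.8,"dy": 0,"dz": 0,"ax": 0,"ay": 0,"az": 0,"claw": 0},
  {"dx": 1,"dy": 0,"dz": 0,"ax": 0,"ay": 0,"az": 0,"claw": 0},
  {"dx": 0.5,"dy": 0,"dz": -2,"ax": 0,"ay": 0,"az": 0,"claw": 0},
  {"dx": 0,"dy": 0,"dz": -4,"ax": 0,"ay": 0,"az": 0,"claw": 0},
  {"dx": 0,"dy": 0,"dz": -4,"ax": 0,"ay": 0,"az": 0,"claw": 0},
  {"dx": 0,"dy": 0,"dz": -4,"ax": 0,"ay": 0,"az": 0,"claw": 0},
  {"dx": -3,"dy": 0,"dz": -1.5,"ax": 0,"ay": 0,"az": 0,"claw": 0},
  {"dx": -4,"dy": 0,"dz": 0,"ax": 0,"ay": 0,"az": 0,"claw": 0},
  {"dx": -4,"dy": 0,"dz": 0,"ax": 0,"ay": 0,"az": 0,"claw": 0},
  {"dx": -4,"dy": 0,"dz": 0,"ax": 0,"ay": 0,"az": 0,"claw": 0},
  {"dx": -1.2,"dy": 0,"dz": 0,"ax": 0,"ay": 0,"az": 0,"claw": 0},
])

```text
time_s: 37.9
eef_pos: [0.4736, -0.1616, 0.2429]
eef_rot: [0.716, 0.698, -0.001, 0.0]
contact_force: [-0.1, 0.9, 0.3]
finger_gap: 0.001
finger_force: 0.0
```

jog_arm([
  {"dx": 0,"dy": 0,"dz": 0,"ax": 0,"ay": 0,"az": 0,"claw": 0},
  {"dx": 0,"dy": 0,"dz": 0,"ax": 0,"ay": 0,"az": 0,"claw": 0},
  {"dx": 0,"dy": 0,"dz": 0,"ax": 0,"ay": 0,"az": 0,"claw": 0},
])

```text
time_s: 38.2
eef_pos: [0.4744, -0.1568, 0.2432]
eef_rot: [0.714, 0.7, 0.0, -0.0]
contact_force: [-0.7, -0.7, 0.3]
finger_gap: -0.002
finger_force: 0.0
```

```bash
python3 - <<'E'
from h import *
plan(.4741,-.1536,.244)
tilt('s9')
f=grab('wrist','w10')
W=cloud(f);X,Y,Z=W[...,0],W[...,1],W[...,2];g=f['frame'].mean(2)
def edges(f):
    W=cloud(f);X,Y,Z=W[...,0],W[...,1],W[...,2];g=f['frame'].mean(2)
    m=(Z>.099)&(Z<.106)&(Y<-.02)&(Y>-.1)&(abs(X-.48)<.04)
    v,u=np.nonzero(m); uc=int((u.min()+u.max())/2)
    c=[g[k,uc-5:uc+6].mean() for k in range(420)]
    e=[k for k in range(60,150) if c[k]>=85>c[k+1]]
    s=(Z>.094)&(Z<.0985)&(Y<-.085)&(Y>-.1)&(abs(X-.48)<.03)&((abs(X-.48)>.015))
    print('uc',uc,'X',X[m].min().round(4),X[m].max().round(4),'edge v',e,[np.nanmedian(W[k,uc-5:uc+6,1]).round(4) for k in e],'stop front Y',np.percentile(Y[s],[2,98]).round(4))
edges(load('w9'));edges(f)
E
```

```text
t 38.2 pos [ 0.4744 -0.1568  0.2432] shift cm [ 0.32 -0.04 -0.08] turn [-0.    -0.001  0.002] F [-0.74 -0.73  0.25] gap -0.002 q [ 0.42  0.6  -0.29  1.75  0.23  0.82  0.  ]
pan z inner 0.0601 287 outer 0.0479 41
uc 281 X 0.4516 0.5032 edge v [97] [np.float64(-0.0847)] stop front Y [-0.0936 -0.0866]
uc 281 X 0.4519 0.5032 edge v [93] [np.float64(-0.0853)] stop front Y [-0.0934 -0.0866]
```

The piston moved the last ~0.5 mm. Its visible top is only 51.6 mm wide because of the rounded edge, which explains the apparent gap. The beam is still dipped about 0.10 rad and the arm is clear, so I'm handing in.

```bash
python3 -c "
from cell import arm
print(arm.sign_off())"
```

```text
the job is handed in; nothing more can be done
None
```

The job is handed in (no verdict was returned): the heavy piston rests against the stop with the beam dipped about 0.10 rad, and the light one stands upright in the tray.

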